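# Hang the key back in the key cabinet and shut its door

### The job

Hang the loose key, which lies on the shelf, by the steel eye of its wooden fob on the one empty peg inside the open key cabinet, let it hang freely, then push the cabinet door fully shut. Leave the rooster, jar, torch and mirror where they are.

Things in the scene. Friction and masses are not known exactly. Their poses are not given: they have to be found in the camera images.
- key: The loose key: dark wooden fob block 66 x 30 x 18 mm (x, y, z) with a flat steel eye ring at its +x end and a short steel key blade at its -x end (to x = -68 mm); about 70 g. Origin: centre of the block's underside; block centre at z = +9 mm. Starts flat on the shelf, z up. Pinch the block across its 30 mm width (y).
- key_eye (a point): Centre of the eye's hole, 55 mm from the block's centre along the key's +x, at z = +9 mm in the key's frame. Ring 4 mm thick (along z), inside diameter 20 mm, outside 30 mm; the hole's axis is the key's z.
- cabinet: Key cabinet, fixed, 240 mm wide (y), 62 deep (x), 257 high; origin: centre of underside. Open front looks along its -x (world +y, turned to +x). Back board's inner face x = +19 mm, front edges x = -31, roof underside z = 245. A cornice on the roof's front edge (top z = 291) bars a vertical gripper: come from the front, leaning back about 40 degrees. Two of its three pegs carry keys.
- peg: The empty peg, steel, 6 mm diameter. Origin: its root on the back board, 155 mm above the shelf, at cabinet y = +60, +10 or -40 mm (varies). Axes as the cabinet's. It slopes 45 degrees up and out of the board (along -x +z), 48 mm long. Push the eye along it to 22-28 mm from the root (nearer, the ring meets the board); let go, the key slides and swings down to hang against the board.
- peg_tip (a point): Rounded end of the empty peg, 34 mm out from the board and 34 mm above the peg's root.
- door (a joint): Angle of the cabinet's door: 0 = shut, up to 1.9 rad; starts wide open, 1.45 to 1.7. Light friction, no spring, no latch: it stays where left; 1 to 3 N on its outer face shuts it. Panel 240 mm wide, 257 high, 12 thick, hinged on a vertical line at the cabinet's -y end (nearer the robot).
- door_hinge (a point): Point on the door's vertical hinge axis, 128 mm above the shelf, at cabinet x = -43, y = -120 mm. The axis lies in the door's outer face. Open by an angle q, the door reaches 240 mm from here along cos q of the cabinet's +y plus sin q of the cabinet's -x; its outer face then looks along cos q of the cabinet's -x plus sin q of the cabinet's -y.
- door_handle (a point): Grip of the round brass knob (about 30 mm across) on the door's outer face, standing out 35 mm from it, 210 mm from the hinge line and 227 mm above the shelf.
- rooster: White and blue ceramic rooster figurine, 115 mm tall, about 80 mm long, standing; origin at the centre of its foot. To be left alone.
- jar: Closed glass jar with steel screw lid, 72 mm wide, 100 mm tall, standing; origin at the centre of its underside. To be left alone.
- torch: Grey plastic torch lying on the shelf, 145 mm long, 42 mm thick at the head (+x end); origin below its middle. To be left alone.
- mirror: Folded steel pocket mirror, 75 x 62 x 8 mm, lying flat; origin at the centre of its underside. To be left alone.
Not all that is in view belongs to the job. What is shaped like the key but orange or yellow is not meant.

How it is judged (in metres and radians):
On the way, in this order (a step that is already met when the one before it is completed fails the run):
1. the key hangs by its eye on the empty peg, let go, the door still open (x of key_eye in the frame of peg between -0.036 and 0.002 m and y of key_eye in the frame of peg between -0.011 and 0.011 m and z of key_eye in the frame of peg between -0.014 and 0.034 m and angle between key's own x axis and vertical below 0.5 rad and contact force between key and the fingers below 0.1 N and linear speed of key below 0.05 m/s and value of joint door above 0.3 rad), for 0.2 s.
2. the door is shut (value of joint door below 0.06 rad), for 0.2 s.
At the end, for the whole second after the job is handed in: The key hangs, let go and still, by its eye on the peg that was empty (eye centre within 36 mm out of the board, 11 mm sideways, 14 mm below to 34 mm above the peg's root; key within 0.5 rad of vertical, slower than 50 mm/s, not touched by fingers) and the door is within 0.06 rad of shut (x of key_eye in the frame of peg between -0.036 and 0.002 m and y of key_eye in the frame of peg between -0.011 and 0.011 m and z of key_eye in the frame of peg between -0.014 and 0.034 m and angle between key's own x axis and vertical below 0.5 rad and contact force between key and the fingers below 0.1 N and linear speed of key below 0.05 m/s and value of joint door below 0.06 rad).
It fails at once if the rooster is moved more than 30 mm or knocked over (distance of rooster from where it was at the start of the episode above 0.03 m or angle between rooster's own z axis and vertical above 0.5 rad).
It fails at once if the jar is moved more than 30 mm or knocked over (distance of jar from where it was at the start of the episode above 0.03 m or angle between jar's own z axis and vertical above 0.5 rad).
It fails at once if the torch is moved more than 30 mm (distance of torch from where it was at the start of the episode above 0.03 m).
It fails at once if the mirror is moved more than 30 mm (distance of mirror from where it was at the start of the episode above 0.03 m).
It also fails if it takes over 66 s, if anything falls off the work surface, if the arm or the gripper's body presses on something with over 40 N, if the wrist force passes 120 N, or if a joint passes its speed limit or range.

### The arm

A 6-joint arm with a two-finger parallel gripper is mounted at the origin on the work surface. World frame = base frame: x ahead of the robot, y to its left, z up, the work surface at z = 0. Lengths are in m, angles in degrees, forces in N, time in s.
With the tool pointing down it reaches from about 0.4 to 0.825 m from the base axis. Payload 7 kg.
Tool frame: the origin (TCP) lies midway between the tips of the shut fingers; the grasp point (between the pads) lies 19 mm behind it; z points along the fingers, y is the line along which they close (so a half turn about z gives the same grasp; the last joint's range is limited). The gripper opens to 88 mm and grips with 3 to 60 N. Pads are 19 mm wide; open, the fingers measure 130 mm over their backs; the gripper's body (78 mm by 193 mm) begins 47 mm behind the grasp point.
Start: joints at [-55.399, 20.546, 0.682, 0, -70.136, -16.507], TCP at [0.21, -0.642, 0.227] pointing down, gripper open.
Joint ranges: [-176.03, 176.03], [-82.01, 121.73], [-58.28, 71.71], [-173.87, 95.51], [-174.79, -0.11], [-173.66, 173.66]. Speed limits (degrees/s): [136.94, 136.94, 172.46, 180, 180, 180].

### API

Orientations are given as [roll, pitch, yaw] about the fixed x, y, z axes, in that order (R = Rz(yaw) Ry(pitch) Rx(roll)).
In Python, from plant import get_state, optics, order gives the robot as it stands. The module is installed in compiled form; this text tells all that it offers.
- The arm moves only by the tool send_rows, never from a script. Its argument "moves" is a list of rows, each an object with "slide": the shift along the tool's x, y, z as a fraction of full scale, a list of three; "turn": the turn about the tool's z as a fraction of full scale; "gripper": the opening, from 0 (shut) to 1 (fully open). A call has exactly 5 rows; each row is the pose to reach, as a shift and turn from the pose commanded when the call began, along the tool's axes at that moment; what a row does not reach only later rows make up. Full scale, the value 1, is 150 mm for a shift and 90 degrees for a turn. A row lasts 1/12 s, in which the tool goes at most 41.7 mm and 7.16 degrees, less where a joint would pass 70% of its speed; a pose out of reach is approached as far as the arm can. A call with a number of a shift or a turn outside -1 to 1 is refused whole. A call with a gripper value outside its range is refused whole. The fingers move at their own pace and stop on an object; "newtons" is the grip in N (left out, the last holds). Time passes only in rows, so rows that repeat a pose let the fingers close, or fill a call up. It gives the time, the measured TCP pose, the force, the opening and the grip force at its end, in the units of the state.
- get_state(): the state, without advancing time (a new reading comes with each control period).
- optics.capture(name): name is "scene" or "side" or "wrist"; returns a dict with "img" (480x640x3 uint8, red, green, blue), "intrinsics" (3x3 intrinsics, pixels), "dist" ([k1, k2, p1, p2, k3] as OpenCV has them; the pictures are not rectified), "origin" and "attitude" of the camera in the world. Camera axes: x right, y down, z forward; pixel columns grow to the right and rows downward; lengths in m; the calibration is good to about 2 mm. A picture is of the moment at which its call begins. There is no depth.
- order.close_job(): hands the job in; it is judged then, once.
Trained networks look in the newest picture that a camera, given by its name, has taken for a name from the list of things; names that differ only in an ending like _2 or _b are one class to them, and where a whole thing is asked for, a point or a joint stands for the part that bears it (a point fixed in the world has none). Each returns a list of dicts, best first, with "p" (0 to 1); they miss things now and then, are a little off and sometimes report something else, mostly with a low value. They report only what shows in the picture. A call takes as long as a camera call. They do not tell look-alikes from the thing itself.
- optics.look_for(camera, name): "location" ([x, y, z] in m, in world coordinates, good to about 4 mm: the middle of the surface that is visible of it).
The state is a dict: "time_s": time; "joints": joint angles; "qd": joint speeds; "joint_torque": joint torques, N m; "tcp_pos": TCP position; "eef_rot": TCP orientation; "contact_force": force on the tool from outside, world axes, zero at the start; "moment": the same for the moment, N m; "gripper_width": finger opening in m; "gripper_force": force on a finger pad.
Only numpy, scipy, OpenCV 4.12 (cv2) and the standard library are available. Lean on these libraries where they do the work, as an engineer would, in place of code of your own. Each camera call takes 0.05 s, during which the arm holds its last target. There are 200 camera calls.

## Working session

There is one attempt and no reset: what is moved stays moved. The work goes in short steps, Python scripts to look and compute and a tool call to move; the robot and the scene stay as the last step left them, time stands still between calls to the robot, and variables do not carry over. Pictures are saved under pics/ and viewed, at most 10 in all, crops included, and the job is handed in when it is done.

Besides the shell and the picture viewer there is one more tool, called as a command line: name --argument value ..., lists and objects as JSON in quotes. send_rows: Moves the arm, as the interface text tells. Shift numbers are shares of 150 mm and turn numbers shares of 90 degrees, none past 1 either way. Its arguments: {"type":"object","properties":{"moves":{"type":"array"},"newtons":{"type":"number"}},"required":["moves"]}

```bash
mkdir -p pics; cat > h.py <<'E'
import numpy as np, cv2
from plant import get_state, optics, order
from scipy.spatial.transform import Rotation as R
def cap(c,fn=None):
    d=optics.capture(c)
    if fn: cv2.imwrite('pics/'+fn,d['img'][:,:,::-1])
    return d
E
python3 - <<'E'
from h import *
for c in ['scene','side']:
    d=cap(c,c+'0.png'); print(c,d['origin'],d['attitude'])
    for n in ['key','key_eye','cabinet','peg','peg_tip','door','door_hinge','door_handle','rooster','jar','torch','mirror']:
        print(n,[(np.round(r['location'],3).tolist(),round(r['p'],2)) for r in optics.look_for(c,n)[:4]])
print(get_state())
E
```

```text
scene [ 1.13424094 -0.07115143  1.04905858] [-1.44243080e+02  7.64857858e-02  7.82480257e+01]
key [([0.57, 0.188, 0.017], 0.77)]
key_eye [([0.571, 0.188, 0.018], 0.9), ([0.28, 0.341, 0.015], 0.65), ([0.273, -0.077, 0.011], 0.44), ([0.519, -0.032, 0.161], 0.24)]
cabinet [([0.534, -0.171, 0.17], 0.74)]
peg []
peg_tip []
door [([0.522, -0.03, 0.162], 0.94), ([0.533, -0.169, 0.174], 0.66)]
door_hinge [([0.522, -0.029, 0.161], 0.68)]
door_handle [([0.516, -0.03, 0.16], 0.77), ([0.569, 0.192, 0.014], 0.51)]
rooster [([0.429, 0.412, 0.064], 0.63)]
jar [([0.667, 0.372, 0.082], 0.69), ([0.352, 0.197, 0.011], 0.51)]
torch [([0.741, 0.264, 0.037], 0.8)]
mirror [([0.354, 0.196, 0.01], 0.82)]
side [0.1692604  0.67474439 0.8554696 ] [-134.42080205    0.86410122 -151.35177937]
key [([0.321, -0.097, 0.015], 0.96), ([0.57, 0.199, 0.018], 0.74), ([0.269, 0.347, 0.016], 0.59)]
key_eye [([0.322, -0.098, 0.011], 0.92), ([0.271, 0.346, 0.014], 0.71), ([0.561, 0.2, 0.016], 0.58)]
cabinet [([0.52, -0.102, 0.168], 0.76)]
peg []
peg_tip []
door [([0.509, -0.019, 0.153], 0.78)]
door_hinge [([0.512, -0.02, 0.15
[... 251 characters left out ...]
 0.078], 0.47)]
{'time_s': 1.3, 'joints': array([-5.53992420e+01,  2.05466550e+01,  6.82468715e-01, -1.29690555e-03,
       -7.01361668e+01, -1.65061086e+01]), 'qd': array([-0.00229454, -0.04622901, -0.01649599,  0.00351695,  0.03970448,
       -0.03246   ]), 'joint_torque': array([ 3.98480888e-04, -5.82393229e+01,  2.93304259e+01,  7.00284988e+00,
        1.24096347e-02, -2.04295128e-05]), 'tcp_pos': array([ 0.20962097, -0.64160261,  0.22655771]), 'eef_rot': array([ 1.79999315e+02,  1.06915431e-03, -1.61905791e+02]), 'contact_force': array([0.83016949, 0.05515602, 0.63261902]), 'moment': array([0.04842302, 0.01883989, 0.00382107]), 'gripper_force': 0.0, 'gripper_width': 0.08754609067771718}
```

View pics/scene0.png

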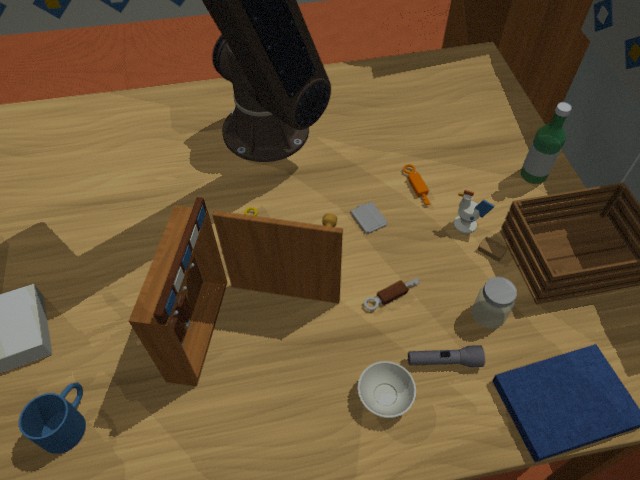

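View pics/side0.png

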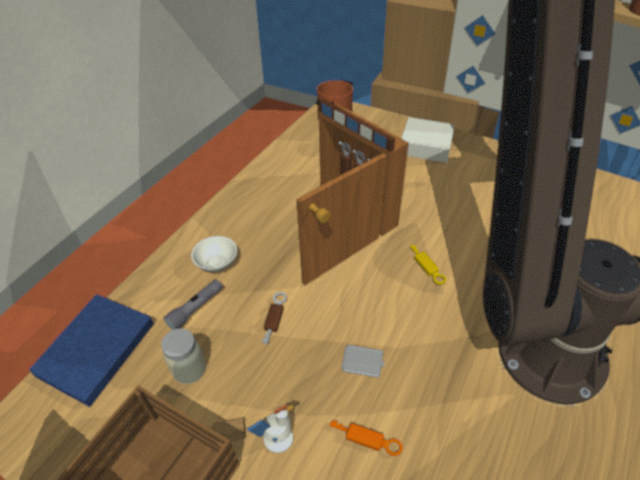

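```bash
python3 - <<'E'
import cv2
a=cv2.imread('pics/scene0.png')[190:390,130:430]; cv2.imwrite('pics/s1.png',cv2.resize(a,None,fx=2.6,fy=2.6,interpolation=cv2.INTER_CUBIC))
a=cv2.imread('pics/side0.png')[95:345,255:415]; cv2.imwrite('pics/d1.png',cv2.resize(a,None,fx=2.4,fy=2.4,interpolation=cv2.INTER_CUBIC))
E
```

```text
(no output)
```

View pics/s1.png

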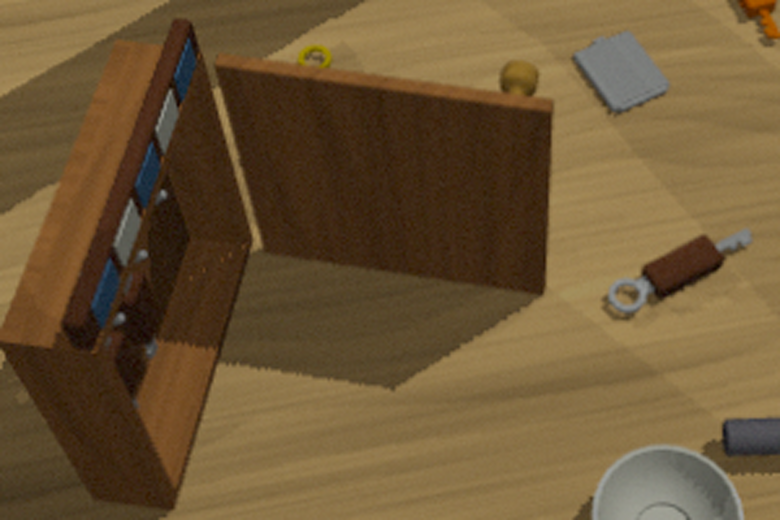

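View pics/d1.png

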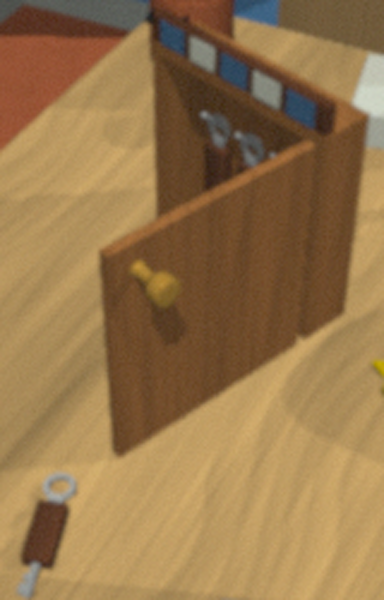

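```bash
cat > fit.py <<'E'
from h import *
from scipy.optimize import least_squares
S={c:cap(c) for c in ['scene','side']}
def proj(c,P):
    d=S[c]; Rw=R.from_euler('xyz',d['attitude'],degrees=True).as_matrix()
    r,_=cv2.Rodrigues(Rw.T); return cv2.projectPoints(np.array(P,float).reshape(-1,3),r,-Rw.T@d['origin'],d['intrinsics'],d['dist'])[0][:,0]
def back(c,px,z):
    d=S[c]; Rw=R.from_euler('xyz',d['attitude'],degrees=True).as_matrix()
    u=cv2.undistortPoints(np.array(px,float).reshape(-1,1,2),d['intrinsics'],d['dist'])[0,0]
    v=Rw@np.array([u[0],u[1],1]); o=d['origin']; return o+v*(z-o[2])/v[2]
sc=lambda a:(a[0]/2.6+130-.3,a[1]/2.6+190-.3); sd=lambda a:(a[0]/2.4+255-.3,a[1]/2.4+95-.3)
B=[('scene',sc(p),q) for p,q in [((5,340),(31,120,257)),((113,42),(31,-120,257)),((95,498),(31,120,0)),((174,508),(-31,120,0)),((250,243),(-31,-120,0))]]
B+=[('side',sd(p),q) for p,q in [((305,338),(-31,-120,0)),((345,310),(31,-120,0)),((363,117),(31,-120,257))]]
D=[('scene',sc(p),q) for p,q in [((553,98),(240,0,257)),((552,110),(240,12,257)),((545,294),(240,12,0)),((262,250),(0,12,0)),((216,57),(0,0,257))]]
D+=[('side',sd(p),q) for p,q in [((101,252),(240,0,257)),((120,456),(240,0,0)),((297,345),(0,0,0))]]
K=[('scene',sc(p),q) for p,q in [((627,295),(55,0,9)),((750,236),(-68,0,9)),((683,264),(0,0,18))]]
K+=[('side',sd(p),q) for p,q in [((60,487),(55,0,9)),((26,597),(-68,0,9)),((45,533),(0,0,18))]]
rz=lambda a:np.array([[np.cos(a),-np.sin(a),0],[np.sin(a),np.cos(a),0],[0,0,1]])
def pts(p):
    cx,cy,a,q,kx,ky,ka=p; o=[]
    for c,px,l in B: o.append((c,px,rz(a)@(np.array(l)/1e3)+[cx,cy,0]))
    for c,px,l in D:
        e=np.array([-np.sin(q),np.cos(q),0]); n=np.array([np.cos(q),np.sin(q),0])
        o.append((c,px,rz(a)@((np.array([-43,-120,l[2]])+l[0]*e+l[1]*n)/1e3)+[cx,cy,0]))
    for c,px,l in K: o.append((c,px,rz(ka)@(np.array(l)/1e3)+[kx,ky,0]))
    return o
def res(p): return np.concatenate([proj(c,P)[0]-px for c,px,P in pts(p)])
if __name__=='__main__':
    s=least_squares(res,[.53,-.17,-1.7+.0,1.55,.57,.19,-2.],loss='soft_l1') if 0 else min((least_squares(res,[.53,-.17,a,1.55,.57,.19,k],loss='soft_l1') for a in (-1.3,-1.8) for k in (-2,-.5,-1,1)),key=lambda s:s.cost)
    print(s.cost,np.round(s.x,4),np.degrees(s.x[[2,3,6]])); print(np.round(s.fun.reshape(-1,2),1).tolist())
    cx,cy,a=s.x[:3]
    for px in [(195,27),(180,18),(65,325),(88,340)]: print(px,np.round(1e3*(rz(a).T@(back('scene',sc(px),.291)-[cx,cy,0])),1))
    for n,l in dict(peg=(19,-40,155),tip=(-15,-40,189),t2=(-15,10,189),t3=(-15,60,189)).items():
        w=rz(a)@(np.array(l)/1e3)+[cx,cy,0]; P=proj('scene',w)[0]; Q=proj('side',w)[0]
        print(n,np.round(w,4),'scene crop',np.round((P-[130,190])*2.6),'side crop',np.round((Q-[255,95])*2.4))
E
python3 fit.py
```

```text
17.851011588611627 [ 0.5632 -0.223  -1.9124  1.5341  0.5653  0.195  -1.2646] [-109.57169637   87.89474669  -72.458029  ]
[[-2.9, 0.8], [0.5, -0.6], [0.1, 1.3], [0.6, 1.4], [1.1, -1.0], [0.1, 0.8], [-0.4, 1.2], [2.8, -1.3], [-0.0, 0.1], [-0.7, 0.8], [-0.7, 1.0], [0.3, 1.6], [0.3, -2.1], [2.6, 1.6], [-0.0, 1.3], [0.2, 0.1], [-0.2, 0.1], [0.0, -1.2], [0.3, -1.0], [0.1, -0.1], [-0.6, -0.1], [-0.4, -2.1]]
(195, 27) [ -35.4 -113.   291. ]
(180, 18) [ -23.2 -119.4  291. ]
(65, 325) [-19.8 119.9 291. ]
(88, 340) [-36.2 127.7 291. ]
peg [ 0.5191 -0.2275  0.155 ] scene crop [128. 214.] side crop [292. 169.]
tip [ 0.5305 -0.1955  0.189 ] scene crop [165. 193.] side crop [270. 155.]
t2 [ 0.5776 -0.2122  0.189 ] scene crop [145. 253.] side crop [235. 134.]
t3 [ 0.6247 -0.229   0.189 ] scene crop [124. 317.] side crop [201. 114.]
```

```bash
cat >> h.py <<'E'
def plan(way, pos=None, yaw=None):
    "waypoints (x,y,z,yaw_deg) -> slide/turn fractions of each call; tool pointing down"
    if pos is None:
        s=get_state(); pos,yaw=s['tcp_pos'],s['eef_rot'][2]
        print('now',np.round(pos,4),np.round(s['eef_rot'],2),'w',round(s['gripper_width'],4),'F',np.round(s['contact_force'],1),'t',s['time_s'])
    for w in way:
        Rm=R.from_euler('xyz',[180,0,yaw],degrees=True).as_matrix()
        f=Rm.T@(np.array(w[:3])-pos)/.15; t=-((w[3]-yaw+180)%360-180)/90
        print(w,'slide',np.round(f,3).tolist(),'turn',round(t,3)); pos,yaw=np.array(w[:3]),w[3]
E
python3 - <<'E'
from h import *
plan([(.25,-.60,.365,-145),(.33,-.47,.43,-115),(.38,-.31,.43,-90),(.40,-.15,.43,-72.5),(.44,.03,.43,-72.5),(.52,.16,.35,-72.5),(.558,.218,.25,-72.5)])
E
```

```text
now [ 0.2096 -0.6416  0.2266] [ 180.      0.   -161.91] w 0.088 F [-0.3 -0.2 -0.2] t 1.4
(0.25, -0.6, 0.365, -145) slide [-0.342, 0.18, -0.923] turn -0.188
(0.33, -0.47, 0.43, -115) slide [-0.934, 0.404, -0.433] turn -0.333
(0.38, -0.31, 0.43, -90) slide [-1.108, 0.149, 0.0] turn -0.278
(0.4, -0.15, 0.43, -72.5) slide [-1.067, -0.133, -0.0] turn -0.194
(0.44, 0.03, 0.43, -72.5) slide [-1.064, -0.615, -0.0] turn -0.0
(0.52, 0.16, 0.35, -72.5) slide [-0.666, -0.769, 0.533] turn -0.0
(0.558, 0.218, 0.25, -72.5) slide [-0.293, -0.358, 0.667] turn -0.0
```

send_rows --moves '[{"slide": [-0.06, 0.03, -0.2], "turn": -0.04, "gripper": 1}, {"slide": [-0.13, 0.07, -0.4], "turn": -0.08, "gripper": 1}, {"slide": [-0.2, 0.1, -0.6], "turn": -0.12, "gripper": 1}, {"slide": [-0.27, 0.14, -0.8], "turn": -0.16, "gripper": 1}, {"slide": [-0.34, 0.18, -0.93], "turn": -0.19, "gripper": 1}]'

```text
time_s: 1.82
tcp_pos: [0.25, -0.6003, 0.3697]
eef_rot: [-179.8, -0.0, -144.6]
contact_force: [0.4, 0.4, 0.8]
gripper_width: 0.0873
gripper_force: 0.0
```

send_rows --moves '[{"slide": [-0.19, 0.08, -0.1], "turn": -0.07, "gripper": 1}, {"slide": [-0.38, 0.16, -0.2], "turn": -0.14, "gripper": 1}, {"slide": [-0.57, 0.24, -0.3], "turn": -0.2, "gripper": 1}, {"slide": [-0.76, 0.32, -0.4], "turn": -0.27, "gripper": 1}, {"slide": [-0.93, 0.4, -0.43], "turn": -0.33, "gripper": 1}]'

```text
time_s: 2.23
tcp_pos: [0.33, -0.4698, 0.4332]
eef_rot: [-179.8, -0.1, -114.8]
contact_force: [0.4, -0.1, 0.4]
gripper_width: 0.0877
gripper_force: 0.0
```

send_rows --moves '[{"slide": [-0.2, 0.03, 0], "turn": -0.06, "gripper": 1}, {"slide": [-0.4, 0.06, 0], "turn": -0.12, "gripper": 1}, {"slide": [-0.6, 0.09, 0], "turn": -0.18, "gripper": 1}, {"slide": [-0.8, 0.12, 0], "turn": -0.24, "gripper": 1}, {"slide": [-1, 0.15, 0], "turn": -0.28, "gripper": 1}]'

```text
time_s: 2.65
tcp_pos: [0.3724, -0.3239, 0.4308]
eef_rot: [-180.0, -0.0, -89.6]
contact_force: [1.9, -0.3, -0.0]
gripper_width: 0.0874
gripper_force: 0.0
```

send_rows --moves '[{"slide": [-0.2, -0.03, 0], "turn": -0.04, "gripper": 0.8}, {"slide": [-0.4, -0.06, 0], "turn": -0.08, "gripper": 0.8}, {"slide": [-0.6, -0.09, 0], "turn": -0.12, "gripper": 0.8}, {"slide": [-0.8, -0.12, 0], "turn": -0.16, "gripper": 0.8}, {"slide": [-1, -0.13, 0], "turn": -0.19, "gripper": 0.8}]'

```text
time_s: 3.07
tcp_pos: [0.3917, -0.1739, 0.4306]
eef_rot: [-180.0, -0.0, -72.6]
contact_force: [1.2, 0.3, 0.0]
gripper_width: 0.0709
gripper_force: 0.0
```

```bash
python3 - <<'E'
from h import *
plan([(.44,.03,.43,-72.5),(.50,.14,.35,-72.5),(.558,.218,.25,-72.5),(.558,.218,.13,-72.5),(.558,.218,.01,-72.5)])
E
```

```text
now [ 0.3917 -0.1739  0.4306] [-1.7997e+02 -1.0000e-02 -7.2620e+01] w 0.0709 F [1.2 0.3 0. ] t 3.0667
(0.44, 0.03, 0.43, -72.5) slide [-1.201, -0.714, 0.004] turn -0.001
(0.5, 0.14, 0.35, -72.5) slide [-0.579, -0.602, 0.533] turn -0.0
(0.558, 0.218, 0.25, -72.5) slide [-0.38, -0.525, 0.667] turn -0.0
(0.558, 0.218, 0.13, -72.5) slide [0.0, -0.0, 0.8] turn -0.0
(0.558, 0.218, 0.01, -72.5) slide [0.0, -0.0, 0.8] turn -0.0
```

send_rows --moves '[{"slide": [-0.2, -0.12, 0], "turn": 0, "gripper": 0.7}, {"slide": [-0.4, -0.24, 0], "turn": 0, "gripper": 0.7}, {"slide": [-0.6, -0.36, 0], "turn": 0, "gripper": 0.7}, {"slide": [-0.8, -0.48, 0], "turn": 0, "gripper": 0.7}, {"slide": [-1, -0.6, 0], "turn": 0, "gripper": 0.7}]'

```text
time_s: 3.48
tcp_pos: [0.4331, -0.0037, 0.4311]
eef_rot: [-179.9, 0.0, -72.8]
contact_force: [0.1, -0.2, -0.5]
gripper_width: 0.0615
gripper_force: 0.0
```

send_rows --moves '[{"slide": [-0.16, -0.16, 0.08], "turn": 0, "gripper": 0.7}, {"slide": [-0.32, -0.32, 0.16], "turn": 0, "gripper": 0.7}, {"slide": [-0.48, -0.48, 0.24], "turn": 0, "gripper": 0.7}, {"slide": [-0.64, -0.64, 0.32], "turn": 0, "gripper": 0.7}, {"slide": [-0.8, -0.8, 0.4], "turn": 0, "gripper": 0.7}]'

```text
time_s: 3.9
tcp_pos: [0.5128, 0.1464, 0.3703]
eef_rot: [-180.0, 0.0, -72.8]
contact_force: [0.8, -0.1, 0.4]
gripper_width: 0.0619
gripper_force: 0.0
```

```bash
python3 - <<'E'
from h import *
plan([(.558,.218,.22,-72.5)])
d=cap('wrist','w1.png'); print(d['origin'],d['attitude'])
for n in ['key','key_eye']: print(n,[(np.round(r['location'],4).tolist(),round(r['p'],2)) for r in optics.look_for('wrist',n)[:4]])
E
```

```text
now [0.5128 0.1464 0.3703] [-1.7995e+02  2.0000e-02 -7.2780e+01] w 0.0619 F [ 0.8 -0.1  0.4] t 3.9
(0.558, 0.218, 0.22, -72.5) slide [-0.367, -0.429, 1.002] turn -0.003
[0.53853708 0.06690443 0.52774164] [ 1.62174070e+02  6.37780394e-02 -1.62827397e+02]
key [([0.5674, 0.1916, 0.0164], 0.88), ([0.3314, -0.1042, 0.0174], 0.65)]
key_eye [([0.5668, 0.1889, 0.0184], 0.92)]
```

View pics/w1.png

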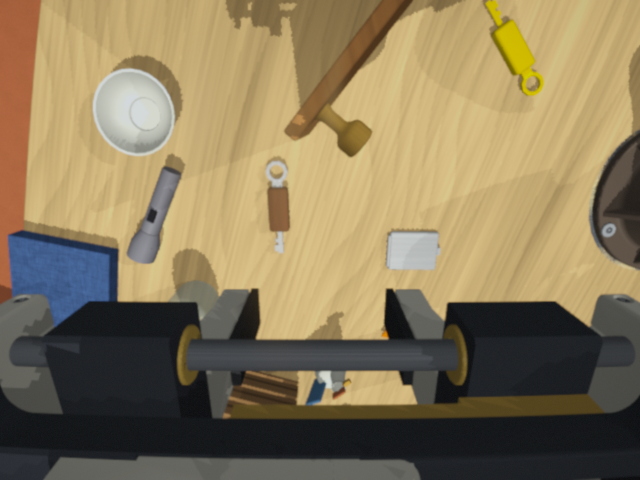

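```bash
python3 - <<'E'
import fit; from fit import *
S['wrist']=cap('wrist')
W=[back('wrist',p,z) for p,z in [((277,172),.009),((278.5,208.5),.018),((280,250),.009)]]
for w in W: print(np.round(w,4))
d=W[0]-W[2]; print(np.degrees(np.arctan2(d[1],d[0])), np.linalg.norm(d[:2]), W[0][:2]-.055*d[:2]/np.linalg.norm(d[:2]))
E
```

```text
[0.5819 0.1416 0.009 ]
[0.5654 0.1903 0.018 ]
[0.5468 0.2545 0.009 ]
-72.72249466975612 0.1182925727655948 [0.56558427 0.19407195]
```

send_rows --moves '[{"slide": [-0.08, -0.09, 0.2], "turn": 0, "gripper": 0.6}, {"slide": [-0.16, -0.18, 0.4], "turn": 0, "gripper": 0.6}, {"slide": [-0.24, -0.27, 0.6], "turn": 0, "gripper": 0.6}, {"slide": [-0.32, -0.36, 0.8], "turn": 0, "gripper": 0.6}, {"slide": [-0.367, -0.43, 1], "turn": 0, "gripper": 0.6}]'

```text
time_s: 4.62
tcp_pos: [0.5585, 0.2166, 0.2208]
eef_rot: [-179.8, 0.1, -72.8]
contact_force: [-0.3, 0.0, 0.9]
gripper_width: 0.053
gripper_force: 0.0
```

send_rows --moves '[{"slide": [0, 0, 0.25], "turn": 0, "gripper": 0.6}, {"slide": [0, 0, 0.5], "turn": 0, "gripper": 0.6}, {"slide": [0, 0, 0.75], "turn": 0, "gripper": 0.6}, {"slide": [0, 0, 1], "turn": 0, "gripper": 0.6}, {"slide": [0, 0, 1], "turn": 0, "gripper": 0.6}]'

```text
time_s: 5.03
tcp_pos: [0.5541, 0.2131, 0.0647]
eef_rot: [179.5, -0.1, -73.0]
contact_force: [-1.0, -1.7, -1.5]
gripper_width: 0.0525
gripper_force: 0.0
```

```bash
python3 - <<'E'
from h import *
plan([(.558,.218,.01,-72.7)])
E
```

```text
now [0.5541 0.2131 0.0647] [ 1.7947e+02 -1.2000e-01 -7.2950e+01] w 0.0525 F [-1.  -1.7 -1.5] t 5.0333
(0.558, 0.218, 0.01, -72.7) slide [-0.023, -0.035, 0.365] turn -0.003
```

send_rows --moves '[{"slide": [0, 0, 0.1], "turn": 0, "gripper": 0.6}, {"slide": [0, 0, 0.2], "turn": 0, "gripper": 0.6}, {"slide": [0, 0, 0.25], "turn": 0, "gripper": 0.6}, {"slide": [0, 0, 0.25], "turn": 0, "gripper": 0.6}, {"slide": [0, 0, 0.25], "turn": 0, "gripper": 0.6}]'

```text
time_s: 5.45
tcp_pos: [0.5586, 0.2165, 0.0348]
eef_rot: [-179.9, 0.0, -72.8]
contact_force: [-0.4, -0.7, 0.5]
gripper_width: 0.0527
gripper_force: 0.0
```

```bash
python3 - <<'E'
from h import *
plan([(.558,.218,.01,-72.7)])
E
```

```text
now [0.5586 0.2165 0.0348] [-1.7991e+02  2.0000e-02 -7.2810e+01] w 0.0527 F [-0.4 -0.7  0.5] t 5.45
(0.558, 0.218, 0.01, -72.7) slide [-0.011, 0.001, 0.165] turn -0.001
```

send_rows --moves '[{"slide": [-0.01, 0, 0.1], "turn": 0, "gripper": 0.6}, {"slide": [-0.01, 0, 0.165], "turn": 0, "gripper": 0.6}, {"slide": [-0.01, 0, 0.165], "turn": 0, "gripper": 0.2}, {"slide": [-0.01, 0, 0.165], "turn": 0, "gripper": 0.2}, {"slide": [-0.01, 0, 0.165], "turn": 0, "gripper": 0.2}]' --newtons 15

```text
time_s: 5.87
tcp_pos: [0.5578, 0.218, 0.0091]
eef_rot: [-180.0, 0.0, -72.8]
contact_force: [-0.3, 0.9, 0.1]
gripper_width: 0.0377
gripper_force: 0.0
```

send_rows --moves '[{"slide": [0, 0, 0], "turn": 0, "gripper": 0.2}, {"slide": [0, 0, 0], "turn": 0, "gripper": 0.2}, {"slide": [0, 0, -0.1], "turn": 0, "gripper": 0.2}, {"slide": [0, 0, -0.3], "turn": 0, "gripper": 0.2}, {"slide": [0, 0, -0.5], "turn": 0, "gripper": 0.2}]'

```text
time_s: 6.28
tcp_pos: [0.5565, 0.2172, 0.0833]
eef_rot: [179.8, -0.1, -72.8]
contact_force: [0.7, 0.5, -0.7]
gripper_width: 0.0297
gripper_force: 15.0
```

```bash
python3 - <<'E'
from h import *
plan([])
d=cap('side'); cv2.imwrite('pics/g1.png',cv2.resize(d['img'][220:380,180:390,::-1],None,fx=3,fy=3,interpolation=cv2.INTER_CUBIC))
E
```

```text
now [0.5565 0.2172 0.0833] [ 1.7984e+02 -6.0000e-02 -7.2810e+01] w 0.0297 F [ 0.7  0.5 -0.7] t 6.2833
```

View pics/g1.png

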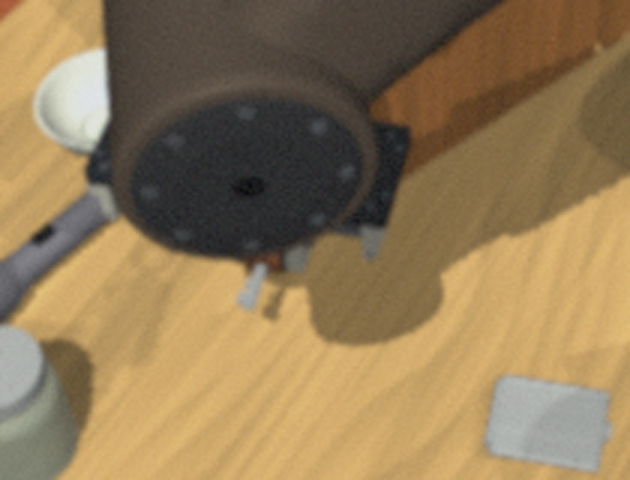

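```bash
cat > fit2.py <<'E'
from fit import *
t=lambda y,s:(19-.707*s,y,155+.707*s)
B+=[('scene',sc(p),t(y,46)) for p,y in [((160,197),-40),((142,255),10),((118,318),60)]]+[('side',sd((275,155)),t(-40,46))]
s=least_squares(res,[.5632,-.223,-1.91,1.534,.5655,.194,-1.27],loss='soft_l1')
cx,cy,a=s.x[:3]; print(np.round(s.x,4),np.degrees(a)); print(np.round(s.fun.reshape(-1,2)[8:12],1).tolist())
E
python3 - <<'E'
from fit2 import *
C=lambda x,z,yw=None:tuple(np.round(rz(a)@np.array([x/1e3,-.04,0])+[cx,cy,z/1e3],4))+(round(np.degrees(a),1),)
print('peg tip',C(-15,189))
from h import plan
plan([(.56,.19,.23,-80),(.57,.08,.35,-95),C(-100,360),C(-30,360),C(10,330),C(10,300)])
E
```

```text
[ 0.563  -0.2238 -1.9165  1.5394  0.5653  0.195  -1.2646] -109.80613924120188
[[1.1, -0.7], [0.2, 0.0], [1.2, 0.2], [-1.1, 0.5]]
peg tip (np.float64(0.5305), np.float64(-0.1962), np.float64(0.189), np.float64(-109.8))
now [0.559  0.219  0.0864] [-1.7969e+02  1.1000e-01 -7.2780e+01] w 0.0297 F [-0.8 -0.7 -2.4] t 6.4333
(0.56, 0.19, 0.23, -80) slide [0.187, 0.051, -0.957] turn 0.08
(0.57, 0.08, 0.35, -95) slide [0.734, 0.062, -0.8] turn 0.167
(np.float64(0.5593), np.float64(-0.1162), np.float64(0.36), np.float64(-109.8)) slide [1.309, -0.043, -0.067] turn 0.164
(np.float64(0.5356), np.float64(-0.1821), np.float64(0.36), np.float64(-109.8)) slide [0.467, -0.0, -0.0] turn -0.0
(np.float64(0.522), np.float64(-0.2197), np.float64(0.33), np.float64(-109.8)) slide [0.267, 0.0, 0.2] turn -0.0
(np.float64(0.522), np.float64(-0.2197), np.float64(0.3), np.float64(-109.8)) slide [0.0, -0.0, 0.2] turn -0.0
```

send_rows --moves '[{"slide": [0.03, 0.01, -0.2], "turn": 0.02, "gripper": 0.2}, {"slide": [0.07, 0.02, -0.4], "turn": 0.04, "gripper": 0.2}, {"slide": [0.11, 0.03, -0.6], "turn": 0.06, "gripper": 0.2}, {"slide": [0.15, 0.04, -0.8], "turn": 0.08, "gripper": 0.2}, {"slide": [0.19, 0.05, -0.95], "turn": 0.08, "gripper": 0.2}]'

```text
time_s: 6.85
tcp_pos: [0.5587, 0.1881, 0.2277]
eef_rot: [-179.9, 0.0, -80.1]
contact_force: [1.0, 0.2, -0.9]
gripper_width: 0.0301
gripper_force: 15.0
```

send_rows --moves '[{"slide": [0.15, 0.01, -0.16], "turn": 0.03, "gripper": 0.2}, {"slide": [0.3, 0.02, -0.32], "turn": 0.07, "gripper": 0.2}, {"slide": [0.45, 0.04, -0.48], "turn": 0.1, "gripper": 0.2}, {"slide": [0.6, 0.05, -0.64], "turn": 0.14, "gripper": 0.2}, {"slide": [0.73, 0.06, -0.8], "turn": 0.17, "gripper": 0.2}]'

```text
time_s: 7.27
tcp_pos: [0.5684, 0.0781, 0.3464]
eef_rot: [180.0, 0.0, -95.5]
contact_force: [1.5, 1.1, -2.0]
gripper_width: 0.031
gripper_force: 14.5
```

send_rows --moves '[{"slide": [0.18, -0.01, 0], "turn": 0.04, "gripper": 0.2}, {"slide": [0.36, -0.02, 0], "turn": 0.08, "gripper": 0.2}, {"slide": [0.54, -0.03, 0], "turn": 0.12, "gripper": 0.2}, {"slide": [0.72, -0.04, 0], "turn": 0.16, "gripper": 0.2}, {"slide": [0.9, -0.04, 0], "turn": 0.164, "gripper": 0.2}]'

```text
time_s: 7.68
tcp_pos: [0.5618, -0.0572, 0.3448]
eef_rot: [179.9, -0.0, -110.3]
contact_force: [1.3, 0.7, -0.4]
gripper_width: 0.0303
gripper_force: 14.5
```

send_rows --moves '[{"slide": [0.15, 0, 0], "turn": 0, "gripper": 0.2}, {"slide": [0.3, 0, 0], "turn": 0, "gripper": 0.2}, {"slide": [0.45, 0, 0], "turn": 0, "gripper": 0.2}, {"slide": [0.5, 0, 0], "turn": 0, "gripper": 0.2}, {"slide": [0.5, 0, 0], "turn": 0, "gripper": 0.2}]'

```text
time_s: 8.1
tcp_pos: [0.5356, -0.1278, 0.3452]
eef_rot: [179.9, -0.0, -110.2]
contact_force: [0.4, -0.2, 0.6]
gripper_width: 0.0303
gripper_force: 14.5
```

```bash
python3 - <<'E'
from h import *
plan([(.522,-.2197,.34,-109.8),(.522,-.2197,.3,-109.8)])
d=cap('wrist'); cv2.imwrite('pics/w2.png',d['img'][:,:,::-1]); np.savez('w2.npz',**d)
E
```

```text
now [ 0.5356 -0.1278  0.3452] [ 1.7995e+02 -2.0000e-02 -1.1019e+02] w 0.0303 F [ 0.4 -0.2  0.6] t 8.1
(0.522, -0.2197, 0.34, -109.8) slide [0.607, -0.126, 0.035] turn -0.004
(0.522, -0.2197, 0.3, -109.8) slide [0.0, -0.0, 0.267] turn -0.0
```

View pics/w2.png

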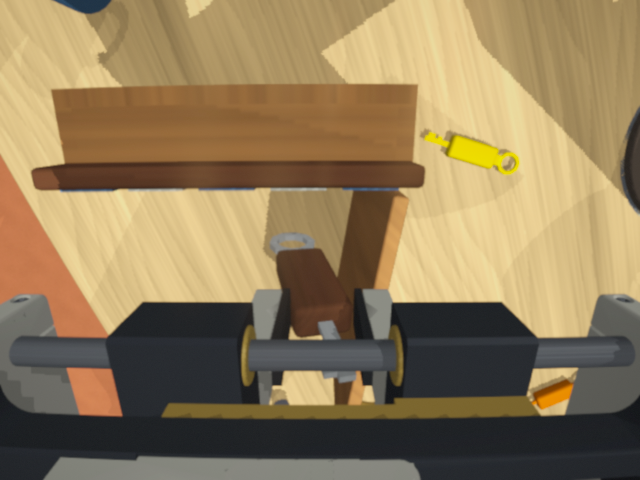

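```bash
cat > kp.py <<'E'
from h import *
from scipy.optimize import least_squares
def keypose(d,px,tcp,eul,x0=(25,0,0,30,0,0)):
    "key pose in tool frame: eul = pitch(eye down), yaw, roll; t of block centre (mm)"
    Rw=R.from_euler('xyz',d['attitude'],degrees=True).as_matrix(); Rt=R.from_euler('xyz',eul,degrees=True).as_matrix()
    r,_=cv2.Rodrigues(Rw.T)
    def loc(p,l): # tool z down: key z=-tool z, key x=tool x, key y=-tool y
        Q=R.from_euler('YZX',p[3:6],degrees=True).as_matrix()@np.array(l)  # key-like frame x fwd,y left,z up
        Q=Q+p[:3]; return np.array([Q[0],-Q[1],-Q[2]])
    def res(p):
        P=np.array([Rt@loc(p,l)/1e3+tcp for _,l in px])
        q=cv2.projectPoints(P,r,-Rw.T@d['origin'],d['intrinsics'],d['dist'])[0][:,0]
        return np.r_[(q-[a for a,_ in px]).ravel()/2,p[1]/3,p[4]/6,p[5]/6]
    best=min((least_squares(res,[*x0[:3],th,0,0]) for th in (10,30,60,80)),key=lambda s:s.cost)
    print('cost',round(best.cost,1),'centre x,y,z(up) mm',best.x[:3].round(1),'pitch,yaw,roll',best.x[3:].round(1)); print((best.fun[:-3].reshape(-1,2)*2).round(1).tolist())
    e=loc(best.x,(55,0,0)); print('eye in tool',e.round(1)); return best.x
E
python3 - <<'E'
from kp import *
d=dict(np.load('w2.npz'))
px=[((292,243),(55,0,0)),((279,256),(33,15,9)),((320,250),(33,-15,9)),((350,320),(-33,-15,9)),((299,333),(-33,15,9)),((346,378),(-68,0,0))]
s=get_state(); print(d['intrinsics'][0,0])
keypose(d,px,np.array([.5356,-.1278,.3452]),[179.95,0,-110.19])
E
```

```text
358.14724490320725
cost 14.3 centre x,y,z(up) mm [-28.2   7.9 -70.9] pitch,yaw,roll [65.4 17.  -1.4]
[[1.6, 0.1], [1.1, 1.7], [-1.2, -1.1], [-1.2, -2.2], [3.7, -2.7], [-1.3, 3.9]]
eye in tool [ -6.3 -24.  118.7]
```

send_rows --moves '[{"slide": [0, 0, -0.08], "turn": 0, "gripper": 0.2}, {"slide": [-0.05, 0, -0.2], "turn": 0, "gripper": 0.2}, {"slide": [-0.15, 0, -0.32], "turn": 0, "gripper": 0.2}, {"slide": [-0.27, 0.05, -0.4], "turn": 0, "gripper": 0.2}, {"slide": [-0.4, 0.1, -0.4], "turn": 0, "gripper": 0.2}]'

```text
time_s: 8.57
tcp_pos: [0.5442, -0.0637, 0.4081]
eef_rot: [-179.8, 0.1, -110.1]
contact_force: [1.0, 0.1, 0.1]
gripper_width: 0.0307
gripper_force: 14.5
```

send_rows --moves '[{"slide": [-0.14, 0.05, 0], "turn": 0, "gripper": 0.2}, {"slide": [-0.29, 0.1, 0], "turn": 0, "gripper": 0.2}, {"slide": [-0.44, 0.15, 0], "turn": 0, "gripper": 0.2}, {"slide": [-0.59, 0.2, 0], "turn": 0, "gripper": 0.2}, {"slide": [-0.74, 0.25, 0], "turn": 0, "gripper": 0.2}]'

```text
time_s: 8.98
tcp_pos: [0.5457, 0.0546, 0.4054]
eef_rot: [180.0, -0.0, -110.0]
contact_force: [0.5, 0.1, -1.0]
gripper_width: 0.0306
gripper_force: 14.5
```

send_rows --moves '[{"slide": [-0.15, 0.03, 0.1], "turn": 0, "gripper": 0.2}, {"slide": [-0.3, 0.06, 0.2], "turn": 0, "gripper": 0.2}, {"slide": [-0.45, 0.09, 0.3], "turn": 0, "gripper": 0.2}, {"slide": [-0.6, 0.12, 0.4], "turn": 0, "gripper": 0.2}, {"slide": [-0.75, 0.15, 0.45], "turn": 0, "gripper": 0.2}]'

```text
time_s: 9.4
tcp_pos: [0.5624, 0.1679, 0.3357]
eef_rot: [179.9, -0.1, -110.0]
contact_force: [-0.3, 0.2, -0.8]
gripper_width: 0.0305
gripper_force: 14.5
```

send_rows --moves '[{"slide": [-0.05, 0, 0.15], "turn": 0, "gripper": 0.2}, {"slide": [-0.1, 0, 0.3], "turn": 0, "gripper": 0.2}, {"slide": [-0.15, 0, 0.45], "turn": 0, "gripper": 0.2}, {"slide": [-0.15, 0, 0.6], "turn": 0, "gripper": 0.2}, {"slide": [-0.15, 0, 0.6], "turn": 0, "gripper": 0.2}]'

```text
time_s: 9.82
tcp_pos: [0.5684, 0.1873, 0.2427]
eef_rot: [179.6, -0.3, -110.0]
contact_force: [-0.8, -1.0, -2.6]
gripper_width: 0.0307
gripper_force: 14.5
```

```bash
python3 - <<'E'
from h import *
plan([])
d=cap('wrist'); np.savez('w3.npz',**d)
e=cap('side')
a=cv2.resize(d['img'][130:430,180:440],(390,450)); b=cv2.resize(e['img'][200:380,190:350],(400,450))
cv2.imwrite('pics/w3.png',np.hstack([a,b])[:,:,::-1])
E
```

```text
now [0.5684 0.1873 0.2427] [ 179.64   -0.33 -110.02] w 0.0307 F [-0.8 -1.  -2.6] t 9.8167
```

View pics/w3.png

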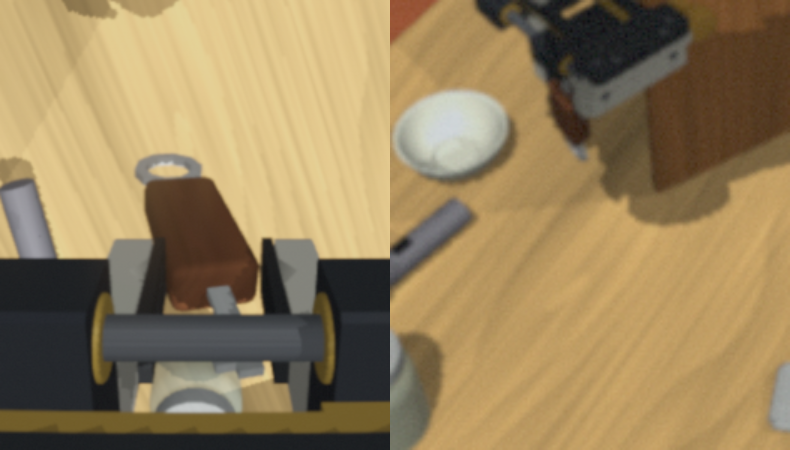

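send_rows --moves '[{"slide": [0, 0, 0.2], "turn": 0, "gripper": 0.2}, {"slide": [0, 0, 0.4], "turn": 0, "gripper": 0.2}, {"slide": [0, 0, 0.6], "turn": 0, "gripper": 0.2}, {"slide": [0, 0, 0.8], "turn": 0, "gripper": 0.2}, {"slide": [0, 0, 0.9], "turn": 0, "gripper": 0.2}]'

```text
time_s: 10.33
tcp_pos: [0.5706, 0.1868, 0.1119]
eef_rot: [180.0, -0.0, -110.1]
contact_force: [-0.7, -0.5, -1.7]
gripper_width: 0.0303
gripper_force: 14.5
```

send_rows --moves '[{"slide": [-0.04, 0, 0.1], "turn": 0, "gripper": 0.2}, {"slide": [-0.12, 0, 0.2], "turn": 0, "gripper": 0.2}, {"slide": [-0.2, 0, 0.3], "turn": 0, "gripper": 0.2}, {"slide": [-0.28, 0, 0.4], "turn": 0, "gripper": 0.2}, {"slide": [-0.36, 0, 0.45], "turn": 0, "gripper": 0.2}]' --newtons 5

```text
time_s: 10.75
tcp_pos: [0.591, 0.2391, 0.0467]
eef_rot: [-179.9, 0.1, -110.1]
contact_force: [-0.5, -0.3, 0.2]
gripper_width: 0.0299
gripper_force: 5.0
```

```bash
python3 - <<'E'
from h import *
plan([])
E
```

```text
now [0.591  0.2391 0.0467] [-1.7992e+02  1.2000e-01 -1.1005e+02] w 0.0299 F [-0.5 -0.3  0.2] t 10.75
```

send_rows --moves '[{"slide": [-0.03, 0, 0.1], "turn": 0, "gripper": 0.2}, {"slide": [-0.05, 0, 0.2], "turn": 0, "gripper": 0.2}, {"slide": [-0.05, 0, 0.24], "turn": 0, "gripper": 0.2}, {"slide": [-0.05, 0, 0.24], "turn": 0, "gripper": 0.6}, {"slide": [-0.05, 0, 0.24], "turn": 0, "gripper": 0.6}]'

```text
time_s: 11.17
tcp_pos: [0.5924, 0.2445, 0.0105]
eef_rot: [-180.0, -0.0, -110.1]
contact_force: [0.2, 0.5, 0.5]
gripper_width: 0.0386
gripper_force: 0.0
```

send_rows --moves '[{"slide": [0, 0, 0], "turn": 0, "gripper": 0.7}, {"slide": [0, 0, -0.2], "turn": 0, "gripper": 0.7}, {"slide": [-0.15, 0, -0.45], "turn": 0, "gripper": 0.7}, {"slide": [-0.3, 0, -0.7], "turn": 0, "gripper": 0.7}, {"slide": [-0.4, 0, -0.95], "turn": 0, "gripper": 0.7}]'

```text
time_s: 11.58
tcp_pos: [0.6126, 0.3003, 0.1524]
eef_rot: [-180.0, 0.0, -110.1]
contact_force: [-0.1, 1.7, -0.3]
gripper_width: 0.0608
gripper_force: 0.0
```

```bash
python3 - <<'E'
from h import *
plan([])
d=cap('wrist'); np.savez('w4.npz',**d); cv2.imwrite('pics/w4.png',d['img'][:,:,::-1])
for n in ['key','key_eye']: print(n,[(np.round(r['location'],4).tolist(),round(r['p'],2)) for r in optics.look_for('wrist',n)[:4]])
E
```

```text
now [0.6126 0.3003 0.1524] [-1.7997e+02  3.0000e-02 -1.1009e+02] w 0.0608 F [-0.1  1.7 -0.3] t 11.5833
key [([0.3413, 0.3477, 0.011], 0.72), ([0.5869, 0.2359, 0.0194], 0.64)]
key_eye [([0.5907, 0.2329, 0.0178], 0.76), ([0.3412, 0.3455, 0.0123], 0.69)]
```

View pics/w4.png

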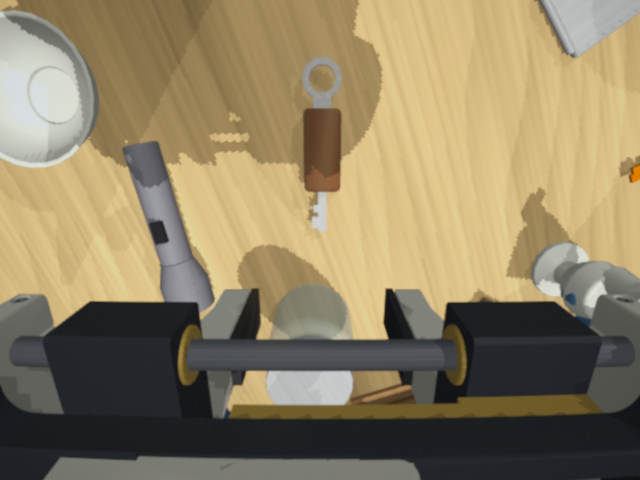

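```bash
cat > fk.py <<'E'
E
python3 - <<'E'
import fit; from fit import *
from h import plan
d=dict(np.load('w4.npz')); S['wrist']=d
W=[back('wrist',p,z) for p,z in [((322,77),.009),((322,149.5),.018),((319,230),.009)]]
for w in W: print(np.round(w,4))
e=W[0]-W[2]; n=e[:2]/np.linalg.norm(e[:2]); print(np.degrees(np.arctan2(e[1],e[0])),np.linalg.norm(e[:2]))
c=W[0][:2]-.055*n; g=c-.024*n; print(c,g)
plan([(*g,.06,-110.1),(*g,.005,-110.1)])
E
```

```text
[0.5719 0.1863 0.009 ]
[0.5907 0.2375 0.018 ]
[0.6168 0.3012 0.009 ]
-111.3428205687549 0.12333659021552107
[0.5919467  0.23753636] [0.60068144 0.25989043]
now [0.6121 0.2997 0.1506] [-1.7999e+02  7.0000e-02 -1.1008e+02] w 0.0609 F [-0.4  0.3  0.3] t 11.8333
(np.float64(0.6006814407284302), np.float64(0.25989043023095115), 0.06, -110.1) slide [0.275, -0.019, 0.604] turn 0.0
(np.float64(0.6006814407284302), np.float64(0.25989043023095115), 0.005, -110.1) slide [0.0, -0.0, 0.367] turn -0.0
```

send_rows --moves '[{"slide": [0.06, 0, 0.12], "turn": 0, "gripper": 0.6}, {"slide": [0.12, -0.01, 0.24], "turn": 0, "gripper": 0.6}, {"slide": [0.19, -0.02, 0.38], "turn": 0, "gripper": 0.6}, {"slide": [0.26, -0.02, 0.52], "turn": 0, "gripper": 0.6}, {"slide": [0.28, -0.02, 0.6], "turn": 0.01, "gripper": 0.6}]'

```text
time_s: 12.25
tcp_pos: [0.5981, 0.2561, 0.0563]
eef_rot: [179.8, -0.3, -111.1]
contact_force: [-0.1, -0.2, -0.8]
gripper_width: 0.0526
gripper_force: 0.0
```

send_rows --moves '[{"slide": [0, 0, 0.15], "turn": 0, "gripper": 0.55}, {"slide": [0, 0, 0.3], "turn": 0, "gripper": 0.55}, {"slide": [0, 0, 0.36], "turn": 0, "gripper": 0.55}, {"slide": [0, 0, 0.36], "turn": 0, "gripper": 0.45}, {"slide": [0, 0, 0.36], "turn": 0, "gripper": 0.45}]'

```text
time_s: 12.67
tcp_pos: [0.6005, 0.2587, 0.0053]
eef_rot: [180.0, -0.1, -111.0]
contact_force: [0.2, -0.3, 0.1]
gripper_width: 0.0412
gripper_force: 0.0
```

```bash
python3 - <<'E'
from h import *
plan([(0.6007,.2599,.005,-111)])
E
```

```text
now [0.6005 0.2587 0.0053] [ 1.7996e+02 -1.0000e-01 -1.1097e+02] w 0.0412 F [ 0.2 -0.3  0.1] t 12.6667
(0.6007, 0.2599, 0.005, -111) slide [-0.008, 0.001, 0.002] turn 0.0
```

send_rows --moves '[{"slide": [0, 0, 0], "turn": 0, "gripper": 0.2}, {"slide": [0, 0, 0], "turn": 0, "gripper": 0.2}, {"slide": [0, 0, 0], "turn": 0, "gripper": 0.2}, {"slide": [0, 0, -0.03], "turn": 0, "gripper": 0.2}, {"slide": [0, 0, -0.067], "turn": 0, "gripper": 0.2}]' --newtons 3

```text
time_s: 13.08
tcp_pos: [0.6006, 0.2593, 0.0163]
eef_rot: [180.0, -0.0, -111.0]
contact_force: [0.5, 0.1, -0.9]
gripper_width: 0.0297
gripper_force: 3.0
```

send_rows --moves '[{"slide": [0, 0, 0], "turn": 0, "gripper": 0.2}, {"slide": [0, 0, 0], "turn": 0, "gripper": 0.2}, {"slide": [0, 0, 0], "turn": 0, "gripper": 0.2}, {"slide": [0, 0, 0], "turn": 0, "gripper": 0.2}, {"slide": [0, 0, 0], "turn": 0, "gripper": 0.2}]' --newtons 55

```text
time_s: 13.5
tcp_pos: [0.6006, 0.2593, 0.0156]
eef_rot: [180.0, -0.0, -111.0]
contact_force: [-0.4, -0.4, -0.8]
gripper_width: 0.0294
gripper_force: 55.0
```

```bash
cat > ring.py <<'E'
from h import *
def ringpitch(save=None):
    "find steel ring in wrist view; print its ellipse and pitch implied with 79 mm grip-eye"
    s=get_state(); d=cap('wrist'); im=d['img']
    if save: np.savez(save,**d,tcp=s['tcp_pos'],eul=s['eef_rot'])
    Rw=R.from_euler('xyz',d['attitude'],degrees=True).as_matrix(); Rt=R.from_euler('xyz',s['eef_rot'],degrees=True).as_matrix()
    r,_=cv2.Rodrigues(Rw.T); out=[]
    for th in np.arange(-10,90,2):
        t=np.radians(th); out.append((th,*cv2.projectPoints((Rt@np.array([.079*np.cos(t)+.0*0,0,.079*np.sin(t)-.004])+s['tcp_pos'])[None],r,-Rw.T@d['origin'],d['intrinsics'],d['dist'])[0][0,0].round(1)))
    hsv=cv2.cvtColor(im,cv2.COLOR_RGB2HSV); m=((hsv[:,:,1]<60)&(hsv[:,:,2]>70)).astype(np.uint8); m[290:]=0; m[:,:230]=0; m[:,410:]=0
    n,l,st,c=cv2.connectedComponentsWithStats(m)
    print([(st[i].tolist(),c[i].round(1).tolist()) for i in range(1,n) if st[i][4]>60])
    print(out[::3]); print('w',s['gripper_width'],s['gripper_force'])
E
python3 - <<'E'
from ring import *
plan([]); ringpitch('r1.npz')
E
```

```text
now [0.6006 0.2593 0.0156] [ 1.7999e+02 -2.0000e-02 -1.1096e+02] w 0.0294 F [-0.4 -0.4 -0.8] t 13.5
[([287, 105, 70, 86, 2780], [321.9, 147.2])]
[(np.int64(-10), np.float64(324.4), np.float64(142.0)), (np.int64(-4), np.float64(324.2), np.float64(138.6)), (np.int64(2), np.float64(324.1), np.float64(137.7)), (np.int64(8), np.float64(324.0), np.float64(138.9)), (np.int64(14), np.float64(323.9), np.float64(141.9)), (np.int64(20), np.float64(323.8), np.float64(146.4)), (np.int64(26), np.float64(323.8), np.float64(152.2)), (np.int64(32), np.float64(323.7), np.float64(159.0)), (np.int64(38), np.float64(323.6), np.float64(166.7)), (np.int64(44), np.float64(323.6), np.float64(175.1)), (np.int64(50), np.float64(323.5), np.float64(184.1)), (np.int64(56), np.float64(323.5), np.float64(193.6)), (np.int64(62), np.float64(323.5), np.float64(203.6)), (np.int64(68), np.float64(323.4), np.float64(213.9)), (np.int64(74), np.float64(323.4), np.float64(224.5)), (np.int64(80), np.float64(323.4), np.float64(235.3)), (np.int64(86), np.float64(323.4), np.float64(246.4))]
w 0.02941253722692834 55.0000262260437
```

```bash
cat >> ring.py <<'E'
def ringdepth(f):
    d=dict(np.load(f)); im=d['img']
    hsv=cv2.cvtColor(im,cv2.COLOR_RGB2HSV); m=((hsv[:,:,1]<60)&(hsv[:,:,2]>70)).astype(np.uint8); m[290:]=0; m[:,:230]=0; m[:,410:]=0
    cs,h=cv2.findContours(m,cv2.RETR_CCOMP,cv2.CHAIN_APPROX_NONE); 
    holes=[c for c,k in zip(cs,h[0]) if k[3]>=0 and cv2.contourArea(c)>150]
    outer=max((c for c,k in zip(cs,h[0]) if k[3]<0),key=cv2.contourArea)
    hl=max(holes,key=cv2.contourArea); (cx,cy),ax,an=cv2.fitEllipse(hl)
    up=outer[outer[:,0,1]<cy+3]; (ox,oy),oax,oan=cv2.fitEllipse(up)
    print('hole',round(cx,1),round(cy,1),np.round(ax,1),round(an),'outer',round(ox,1),round(oy,1),np.round(oax,1),round(oan))
    hw=np.ptp(hl[:,0,0])-1; ow=np.ptp(up[:,0,0])+1; w=(hw+ow)/2
    K=d['intrinsics']; depth=K[0,0]*25/w
    u=cv2.undistortPoints(np.array([[[cx,cy]]]),K,d['dist'])[0,0]
    Rw=R.from_euler('xyz',d['attitude'],degrees=True).as_matrix(); Rt=R.from_euler('xyz',d['eul'],degrees=True).as_matrix()
    P=d['origin']+Rw@np.array([*u,1])*depth/1e3; e=Rt.T@(P-d['tcp'])*1e3
    print('hw,ow',hw,ow,'depth',round(depth,1),'eye in tool mm',e.round(1))
E
python3 - <<'E'
from ring import *
ringdepth('r1.npz')
E
```

```text
hole 321.9 140.3 [45.  45.7] 16 outer 321.9 140.6 [68.1 71.8] 178
hw,ow 45 70 depth 155.7 eye in tool mm [77.7 -1.   4.5]
```

send_rows --moves '[{"slide": [0, 0, 0], "turn": 0, "gripper": 0.2}, {"slide": [0, 0, -0.02], "turn": 0, "gripper": 0.2}, {"slide": [0, 0, -0.035], "turn": 0, "gripper": 0.2}, {"slide": [0, 0, -0.035], "turn": 0, "gripper": 0.2}, {"slide": [0, 0, -0.035], "turn": 0, "gripper": 0.2}]' --newtons 3

```text
time_s: 13.97
tcp_pos: [0.6009, 0.2595, 0.0213]
eef_rot: [-180.0, 0.0, -111.0]
contact_force: [0.2, 0.1, -0.2]
gripper_width: 0.03
gripper_force: 3.0
```

send_rows --moves '[{"slide": [0, 0, 0], "turn": 0, "gripper": 0.2}, {"slide": [0, 0, 0], "turn": 0, "gripper": 0.2}, {"slide": [0, 0, -0.05], "turn": 0, "gripper": 0.2}, {"slide": [0, 0, -0.15], "turn": 0, "gripper": 0.2}, {"slide": [0, 0, -0.3], "turn": 0, "gripper": 0.2}]' --newtons 55

```text
time_s: 14.38
tcp_pos: [0.5996, 0.2585, 0.0649]
eef_rot: [179.9, -0.2, -111.0]
contact_force: [0.7, -0.6, -0.7]
gripper_width: 0.0292
gripper_force: 55.0
```

```bash
python3 - <<'E'
from ring import *
plan([]); ringpitch('r2.npz'); ringdepth('r2.npz')
E
```

```text
now [0.5996 0.2585 0.0649] [ 179.87   -0.18 -110.99] w 0.0292 F [ 0.7 -0.6 -0.7] t 14.3833
[([288, 105, 69, 86, 2744], [321.9, 147.2])]
[(np.int64(-10), np.float64(324.4), np.float64(142.0)), (np.int64(-4), np.float64(324.3), np.float64(138.7)), (np.int64(2), np.float64(324.2), np.float64(137.7)), (np.int64(8), np.float64(324.1), np.float64(139.0)), (np.int64(14), np.float64(324.0), np.float64(142.0)), (np.int64(20), np.float64(323.9), np.float64(146.5)), (np.int64(26), np.float64(323.8), np.float64(152.2)), (np.int64(32), np.float64(323.7), np.float64(159.0)), (np.int64(38), np.float64(323.7), np.float64(166.7)), (np.int64(44), np.float64(323.6), np.float64(175.1)), (np.int64(50), np.float64(323.6), np.float64(184.1)), (np.int64(56), np.float64(323.5), np.float64(193.6)), (np.int64(62), np.float64(323.5), np.float64(203.6)), (np.int64(68), np.float64(323.5), np.float64(213.9)), (np.int64(74), np.float64(323.4), np.float64(224.5)), (np.int64(80), np.float64(323.4), np.float64(235.3)), (np.int64(86), np.float64(323.4), np.float64(246.4))]
w 0.029222129055939048 54.99977231025696
hole 321.9 140.4 [45.3 45.9] 170 outer 322.0 140.3 [67.8 71. ] 175
hw,ow 45 69 depth 157.1 eye in tool mm [77.6 -0.9  5.9]
```

```bash
python3 - <<'E'
import numpy as np
from h import *
a=np.radians(-109.8)
C=lambda x,z:(round(.563+np.cos(a)*x/1e3+np.sin(a)*.04,4),round(-.2238+np.sin(a)*x/1e3-np.cos(a)*.04,4),z/1e3,-109.8)
plan([(.60,.22,.20,-110),(.59,.11,.30,-109.8),C(-180,350),C(-60,350),C(10,330),C(10,296)])
E
```

```text
now [0.6025 0.2602 0.0712] [-1.7982e+02  1.7000e-01 -1.1091e+02] w 0.0292 F [1.6 1.6 3.8] t 14.4333
(0.6, 0.22, 0.2, -110) slide [0.256, -0.08, -0.859] turn -0.01
(0.59, 0.11, 0.3, -109.8) slide [0.712, -0.188, -0.667] turn -0.002
(np.float64(0.5863), np.float64(-0.0409), 0.35, -109.8) slide [0.955, -0.318, -0.333] turn -0.0
(np.float64(0.5457), np.float64(-0.1538), 0.35, -109.8) slide [0.8, -0.0, -0.0] turn -0.0
(np.float64(0.522), np.float64(-0.2197), 0.33, -109.8) slide [0.467, -0.0, 0.133] turn -0.0
(np.float64(0.522), np.float64(-0.2197), 0.296, -109.8) slide [0.0, -0.0, 0.227] turn -0.0
```

send_rows --moves '[{"slide": [0.04, -0.01, -0.12], "turn": 0, "gripper": 0.2}, {"slide": [0.09, -0.02, -0.3], "turn": 0, "gripper": 0.2}, {"slide": [0.15, -0.04, -0.5], "turn": 0, "gripper": 0.2}, {"slide": [0.2, -0.06, -0.7], "turn": -0.01, "gripper": 0.2}, {"slide": [0.26, -0.08, -0.87], "turn": -0.01, "gripper": 0.2}]'

```text
time_s: 14.85
tcp_pos: [0.5984, 0.2184, 0.1994]
eef_rot: [-179.9, 0.1, -110.0]
contact_force: [0.7, -0.5, -0.4]
gripper_width: 0.0297
gripper_force: 55.0
```

send_rows --moves '[{"slide": [0.14, -0.04, -0.14], "turn": 0, "gripper": 0.2}, {"slide": [0.28, -0.08, -0.28], "turn": 0, "gripper": 0.2}, {"slide": [0.42, -0.12, -0.42], "turn": 0, "gripper": 0.2}, {"slide": [0.57, -0.16, -0.55], "turn": 0, "gripper": 0.2}, {"slide": [0.71, -0.19, -0.67], "turn": 0, "gripper": 0.2}]'

```text
time_s: 15.27
tcp_pos: [0.588, 0.1076, 0.2991]
eef_rot: [-179.9, 0.1, -110.1]
contact_force: [0.3, -0.1, -0.7]
gripper_width: 0.0294
gripper_force: 55.0
```

send_rows --moves '[{"slide": [0.19, -0.06, -0.07], "turn": 0, "gripper": 0.2}, {"slide": [0.38, -0.12, -0.14], "turn": 0, "gripper": 0.2}, {"slide": [0.57, -0.18, -0.21], "turn": 0, "gripper": 0.2}, {"slide": [0.76, -0.25, -0.28], "turn": 0, "gripper": 0.2}, {"slide": [0.95, -0.32, -0.33], "turn": 0, "gripper": 0.2}]'

```text
time_s: 15.68
tcp_pos: [0.5841, -0.0429, 0.3485]
eef_rot: [-179.9, 0.1, -110.0]
contact_force: [0.0, -0.2, -1.0]
gripper_width: 0.029
gripper_force: 55.0
```

send_rows --moves '[{"slide": [0.16, 0, 0], "turn": 0, "gripper": 0.2}, {"slide": [0.32, 0, 0], "turn": 0, "gripper": 0.2}, {"slide": [0.48, 0, 0], "turn": 0, "gripper": 0.2}, {"slide": [0.64, 0, 0], "turn": 0, "gripper": 0.2}, {"slide": [0.8, 0, 0], "turn": 0, "gripper": 0.2}]'

```text
time_s: 16.1
tcp_pos: [0.5425, -0.1553, 0.3472]
eef_rot: [-180.0, 0.0, -110.1]
contact_force: [0.0, -0.4, -0.1]
gripper_width: 0.0294
gripper_force: 55.0
```

```bash
python3 - <<'E'
from ring import *
plan([(.522,-.2197,.33,-109.8),(.522,-.2197,.296,-109.8)]); ringpitch('r3.npz'); ringdepth('r3.npz')
E
```

```text
now [ 0.5425 -0.1553  0.3472] [-1.7996e+02  2.0000e-02 -1.1007e+02] w 0.0294 F [ 0.  -0.4 -0.1] t 16.1
(0.522, -0.2197, 0.33, -109.8) slide [0.45, -0.019, 0.115] turn -0.003
(0.522, -0.2197, 0.296, -109.8) slide [0.0, -0.0, 0.227] turn -0.0
[([287, 106, 70, 85, 2751], [321.7, 147.3]), ([230, 224, 52, 3, 144], [256.7, 225.1])]
[(np.int64(-10), np.float64(324.4), np.float64(141.9)), (np.int64(-4), np.float64(324.3), np.float64(138.6)), (np.int64(2), np.float64(324.2), np.float64(137.7)), (np.int64(8), np.float64(324.1), np.float64(138.9)), (np.int64(14), np.float64(324.0), np.float64(141.9)), (np.int64(20), np.float64(323.9), np.float64(146.4)), (np.int64(26), np.float64(323.8), np.float64(152.1)), (np.int64(32), np.float64(323.7), np.float64(158.9)), (np.int64(38), np.float64(323.7), np.float64(166.6)), (np.int64(44), np.float64(323.6), np.float64(175.0)), (np.int64(50), np.float64(323.6), np.float64(184.1)), (np.int64(56), np.float64(323.5), np.float64(193.6)), (np.int64(62), np.float64(323.5), np.float64(203.5)), (np.int64(68), np.float64(323.5), np.float64(213.8)), (np.int64(74), np.float64(323.4), np.float64(224.4)), (np.int64(80), np.float64(323.4), np.float64(235.3)), (np.int64(86), np.float64(323.4), np.float64(246.3))]
w 0.02936985788250868 55.0003319978714
hole 321.8 140.4 [45.2 45.8] 172 outer 321.7 139.4 [68.  68.5] 153
hw,ow 45 70 depth 155.7 eye in tool mm [77.6 -1.   4.5]
```

send_rows --moves '[{"slide": [0.12, 0, 0], "turn": 0, "gripper": 0.2}, {"slide": [0.24, -0.01, 0], "turn": 0, "gripper": 0.2}, {"slide": [0.36, -0.02, 0.03], "turn": 0, "gripper": 0.2}, {"slide": [0.45, -0.02, 0.1], "turn": 0, "gripper": 0.2}, {"slide": [0.45, -0.02, 0.2], "turn": 0, "gripper": 0.2}]'

```text
time_s: 16.57
tcp_pos: [0.5224, -0.2206, 0.3173]
eef_rot: [-179.9, 0.0, -110.2]
contact_force: [0.4, 0.6, -1.0]
gripper_width: 0.0295
gripper_force: 55.0
```

send_rows --moves '[{"slide": [0, 0, 0.05], "turn": 0, "gripper": 0.2}, {"slide": [0, 0, 0.1], "turn": 0, "gripper": 0.2}, {"slide": [0, 0, 0.14], "turn": 0, "gripper": 0.2}, {"slide": [0, 0, 0.14], "turn": 0, "gripper": 0.2}, {"slide": [0, 0, 0.14], "turn": 0, "gripper": 0.2}]'

```text
time_s: 16.98
tcp_pos: [0.5231, -0.2184, 0.2955]
eef_rot: [180.0, -0.0, -110.0]
contact_force: [0.3, 0.1, -0.3]
gripper_width: 0.0295
gripper_force: 55.0
```

```bash
python3 - <<'E'
from h import *
plan([(.522,-.2197,.287,-109.8),(.522,-.2197,.282,-109.8)])
E
```

```text
now [ 0.5231 -0.2184  0.2955] [ 1.7999e+02 -1.0000e-02 -1.1003e+02] w 0.0295 F [ 0.3  0.1 -0.3] t 16.9833
(0.522, -0.2197, 0.287, -109.8) slide [0.011, 0.004, 0.057] turn -0.003
(0.522, -0.2197, 0.282, -109.8) slide [0.0, -0.0, 0.033] turn -0.0
```

Press the blade on the cornice: down 12 mm with a light grip.

send_rows --moves '[{"slide": [0, 0, 0.02], "turn": 0, "gripper": 0.2}, {"slide": [0, 0, 0.04], "turn": 0, "gripper": 0.2}, {"slide": [0, 0, 0.06], "turn": 0, "gripper": 0.2}, {"slide": [0, 0, 0.06], "turn": 0, "gripper": 0.2}, {"slide": [0, 0, 0.06], "turn": 0, "gripper": 0.2}]' --newtons 10

```text
time_s: 17.4
tcp_pos: [0.5229, -0.2186, 0.2865]
eef_rot: [180.0, -0.0, -110.1]
contact_force: [-0.6, -0.1, 0.2]
gripper_width: 0.0297
gripper_force: 10.0
```

send_rows --moves '[{"slide": [0, 0, 0.01], "turn": 0, "gripper": 0.2}, {"slide": [0, 0, 0.02], "turn": 0, "gripper": 0.2}, {"slide": [0, 0, 0.03], "turn": 0, "gripper": 0.2}, {"slide": [0, 0, 0.033], "turn": 0, "gripper": 0.2}, {"slide": [0, 0, 0.033], "turn": 0, "gripper": 0.2}]'

```text
time_s: 17.82
tcp_pos: [0.5231, -0.2186, 0.2816]
eef_rot: [-180.0, 0.0, -110.1]
contact_force: [-0.4, 0.5, 1.0]
gripper_width: 0.0296
gripper_force: 10.0
```

```bash
python3 - <<'E'
from ring import *
plan([]); ringpitch('r4.npz'); ringdepth('r4.npz')
E
```

```text
now [ 0.5231 -0.2186  0.2816] [-179.98    0.   -110.07] w 0.0296 F [-0.4  0.5  1. ] t 17.8167
[([290, 117, 65, 75, 2306], [321.6, 153.9])]
[(np.int64(-10), np.float64(324.4), np.float64(142.0)), (np.int64(-4), np.float64(324.3), np.float64(138.7)), (np.int64(2), np.float64(324.2), np.float64(137.8)), (np.int64(8), np.float64(324.0), np.float64(139.0)), (np.int64(14), np.float64(323.9), np.float64(142.0)), (np.int64(20), np.float64(323.9), np.float64(146.5)), (np.int64(26), np.float64(323.8), np.float64(152.2)), (np.int64(32), np.float64(323.7), np.float64(159.0)), (np.int64(38), np.float64(323.6), np.float64(166.7)), (np.int64(44), np.float64(323.6), np.float64(175.1)), (np.int64(50), np.float64(323.5), np.float64(184.1)), (np.int64(56), np.float64(323.5), np.float64(193.6)), (np.int64(62), np.float64(323.5), np.float64(203.6)), (np.int64(68), np.float64(323.4), np.float64(213.9)), (np.int64(74), np.float64(323.4), np.float64(224.5)), (np.int64(80), np.float64(323.4), np.float64(235.3)), (np.int64(86), np.float64(323.4), np.float64(246.4))]
w 0.029625947330365002 10.000055730342865
hole 321.9 147.5 [40.2 41.6] 79 outer 321.8 147.5 [62.3 63.1] 117
hw,ow 41 65 depth 168.9 eye in tool mm [74.  -0.9 17.2]
```

```bash
cat >> h.py <<'E'
A=np.radians(-109.8)
def C(x,z,y=-40):
    x,y=x/1e3,y/1e3
    return (round(.563+np.cos(A)*x-np.sin(A)*y,4),round(-.2238+np.sin(A)*x+np.cos(A)*y,4),z/1e3,-109.8)
def cab(p):
    v=np.array(p[:2])-[.563,-.2238]; return np.round([1e3*(np.cos(A)*v[0]+np.sin(A)*v[1]),1e3*(-np.sin(A)*v[0]+np.cos(A)*v[1])],1)
E
python3 - <<'E'
from h import *
print(cab(get_state()['tcp_pos'])); plan([C(10,325),C(-103,325),C(-103,311),C(-103,306)])
E
```

```text
[  8.7 -39.3]
now [ 0.523  -0.2187  0.2816] [-179.99    0.   -110.07] w 0.0295 F [-0.2  0.2  0.2] t 17.8667
(np.float64(0.522), np.float64(-0.2197), 0.325, -109.8) slide [0.009, 0.004, -0.289] turn -0.003
(np.float64(0.5603), np.float64(-0.1133), 0.325, -109.8) slide [-0.754, 0.0, 0.0] turn -0.0
(np.float64(0.5603), np.float64(-0.1133), 0.311, -109.8) slide [0.0, -0.0, 0.093] turn -0.0
(np.float64(0.5603), np.float64(-0.1133), 0.306, -109.8) slide [0.0, -0.0, 0.033] turn -0.0
```

send_rows --moves '[{"slide": [0, 0, 0], "turn": 0, "gripper": 0.2}, {"slide": [0, 0, 0], "turn": 0, "gripper": 0.2}, {"slide": [0, 0, -0.08], "turn": 0, "gripper": 0.2}, {"slide": [0, 0, -0.18], "turn": 0, "gripper": 0.2}, {"slide": [0, 0, -0.29], "turn": 0, "gripper": 0.2}]' --newtons 55

```text
time_s: 18.28
tcp_pos: [0.5224, -0.2185, 0.3246]
eef_rot: [179.9, -0.0, -110.1]
contact_force: [0.4, 0.4, 0.1]
gripper_width: 0.0291
gripper_force: 55.0
```

send_rows --moves '[{"slide": [-0.15, 0, 0], "turn": 0, "gripper": 0.2}, {"slide": [-0.32, 0, 0], "turn": 0, "gripper": 0.2}, {"slide": [-0.5, 0, 0], "turn": 0, "gripper": 0.2}, {"slide": [-0.68, 0, 0], "turn": 0, "gripper": 0.2}, {"slide": [-0.75, 0, 0], "turn": 0, "gripper": 0.2}]'

```text
time_s: 18.7
tcp_pos: [0.5621, -0.1106, 0.3245]
eef_rot: [180.0, 0.0, -110.0]
contact_force: [-0.5, 0.4, -1.3]
gripper_width: 0.0293
gripper_force: 55.0
```

send_rows --moves '[{"slide": [0, 0, 0.03], "turn": 0, "gripper": 0.2}, {"slide": [0, 0, 0.07], "turn": 0, "gripper": 0.2}, {"slide": [0, 0, 0.1], "turn": 0, "gripper": 0.2}, {"slide": [0, 0, 0.125], "turn": 0, "gripper": 0.2}, {"slide": [0, 0, 0.125], "turn": 0, "gripper": 0.2}]' --newtons 10

```text
time_s: 19.12
tcp_pos: [0.5608, -0.1138, 0.3052]
eef_rot: [179.9, -0.0, -110.1]
contact_force: [-0.0, -0.8, 0.4]
gripper_width: 0.0299
gripper_force: 10.0
```

```bash
python3 - <<'E'
from ring import *
print(cab(get_state()['tcp_pos'])); plan([]); ringpitch('r5.npz'); ringdepth('r5.npz')
E
```

```text
[-102.8  -39.3]
now [ 0.5608 -0.1138  0.3052] [ 1.7992e+02 -4.0000e-02 -1.1013e+02] w 0.0299 F [-0.  -0.8  0.4] t 19.1167
[([287, 107, 80, 84, 2990], [322.7, 148.8]), ([230, 155, 47, 5, 106], [255.9, 157.3])]
[(np.int64(-10), np.float64(324.5), np.float64(142.0)), (np.int64(-4), np.float64(324.3), np.float64(138.6)), (np.int64(2), np.float64(324.2), np.float64(137.7)), (np.int64(8), np.float64(324.1), np.float64(138.9)), (np.int64(14), np.float64(324.0), np.float64(141.9)), (np.int64(20), np.float64(323.9), np.float64(146.4)), (np.int64(26), np.float64(323.8), np.float64(152.2)), (np.int64(32), np.float64(323.8), np.float64(159.0)), (np.int64(38), np.float64(323.7), np.float64(166.7)), (np.int64(44), np.float64(323.7), np.float64(175.1)), (np.int64(50), np.float64(323.6), np.float64(184.1)), (np.int64(56), np.float64(323.6), np.float64(193.6)), (np.int64(62), np.float64(323.5), np.float64(203.5)), (np.int64(68), np.float64(323.5), np.float64(213.8)), (np.int64(74), np.float64(323.5), np.float64(224.4)), (np.int64(80), np.float64(323.5), np.float64(235.3)), (np.int64(86), np.float64(323.4), np.float64(246.4))]
w 0.029902755538370965 10.000052154064178
hole 321.7 138.5 [38.4 45.5] 90 outer 321.6 142.7 [68.6 72.5] 4
hw,ow 44 70 depth 157.1 eye in tool mm [78.4 -1.1  6.1]
```

send_rows --moves '[{"slide": [0, 0, 0], "turn": 0, "gripper": 0.2}, {"slide": [0, 0, 0], "turn": 0, "gripper": 0.2}, {"slide": [0, 0, -0.05], "turn": 0, "gripper": 0.2}, {"slide": [-0.05, 0, -0.12], "turn": 0, "gripper": 0.2}, {"slide": [-0.12, 0, -0.15], "turn": 0, "gripper": 0.2}]' --newtons 55

```text
time_s: 19.58
tcp_pos: [0.5684, -0.0962, 0.3313]
eef_rot: [-179.9, 0.0, -110.1]
contact_force: [1.4, -0.6, -0.6]
gripper_width: 0.0291
gripper_force: 55.0
```

send_rows --moves '[{"slide": [-0.05, 0, 0], "turn": 0, "gripper": 0.2}, {"slide": [-0.11, 0, 0], "turn": 0, "gripper": 0.2}, {"slide": [-0.15, 0, 0], "turn": 0, "gripper": 0.2}, {"slide": [-0.15, 0, 0], "turn": 0, "gripper": 0.2}, {"slide": [-0.15, 0, 0], "turn": 0, "gripper": 0.2}]'

```text
time_s: 20.0
tcp_pos: [0.5754, -0.0743, 0.3283]
eef_rot: [180.0, -0.0, -110.0]
contact_force: [0.4, 0.2, -0.7]
gripper_width: 0.0295
gripper_force: 55.0
```

```bash
python3 - <<'E'
from ring import *
print(cab(get_state()['tcp_pos'])); plan([]); ringpitch('r6.npz'); ringdepth('r6.npz')
E
```

```text
[-144.9  -39. ]
now [ 0.5754 -0.0743  0.3283] [ 1.7995e+02 -3.0000e-02 -1.1000e+02] w 0.0295 F [ 0.4  0.2 -0.7] t 20.0
[([230, 68, 54, 11, 208], [266.6, 73.3]), ([298, 68, 68, 11, 702], [331.2, 72.8]), ([287, 107, 70, 84, 2725], [321.8, 148.1])]
[(np.int64(-10), np.float64(324.4), np.float64(141.9)), (np.int64(-4), np.float64(324.3), np.float64(138.6)), (np.int64(2), np.float64(324.2), np.float64(137.7)), (np.int64(8), np.float64(324.1), np.float64(138.9)), (np.int64(14), np.float64(324.0), np.float64(141.9)), (np.int64(20), np.float64(323.9), np.float64(146.4)), (np.int64(26), np.float64(323.8), np.float64(152.1)), (np.int64(32), np.float64(323.7), np.float64(159.0)), (np.int64(38), np.float64(323.7), np.float64(166.6)), (np.int64(44), np.float64(323.6), np.float64(175.1)), (np.int64(50), np.float64(323.6), np.float64(184.1)), (np.int64(56), np.float64(323.5), np.float64(193.6)), (np.int64(62), np.float64(323.5), np.float64(203.5)), (np.int64(68), np.float64(323.5), np.float64(213.8)), (np.int64(74), np.float64(323.4), np.float64(224.4)), (np.int64(80), np.float64(323.4), np.float64(235.3)), (np.int64(86), np.float64(323.4), np.float64(246.4))]
w 0.029494157362486825 54.999815225601196
hole 321.6 141.5 [44.4 45.3] 178 outer 321.8 142.3 [68. 72.] 178
hw,ow 44 70 depth 157.1 eye in tool mm [77.1 -1.1  5.7]
```

send_rows --moves '[{"slide": [0.15, 0, 0], "turn": 0, "gripper": 0.2}, {"slide": [0.35, 0, 0], "turn": 0, "gripper": 0.2}, {"slide": [0.55, 0, 0], "turn": 0, "gripper": 0.2}, {"slide": [0.75, 0, 0], "turn": 0, "gripper": 0.2}, {"slide": [0.9, 0, 0], "turn": 0, "gripper": 0.2}]'

```text
time_s: 20.47
tcp_pos: [0.5279, -0.2037, 0.3288]
eef_rot: [180.0, -0.0, -110.1]
contact_force: [0.2, -0.3, -1.3]
gripper_width: 0.0298
gripper_force: 55.0
```

send_rows --moves '[{"slide": [0.09, 0, 0], "turn": 0, "gripper": 0.2}, {"slide": [0.125, 0, 0.06], "turn": 0, "gripper": 0.2}, {"slide": [0.125, 0, 0.15], "turn": 0, "gripper": 0.2}, {"slide": [0.125, 0, 0.2], "turn": 0, "gripper": 0.2}, {"slide": [0.125, 0, 0.2], "turn": 0, "gripper": 0.2}]'

```text
time_s: 20.88
tcp_pos: [0.5218, -0.2187, 0.2964]
eef_rot: [179.8, -0.0, -110.1]
contact_force: [-0.2, -0.4, -0.8]
gripper_width: 0.0295
gripper_force: 55.0
```

```bash
python3 - <<'E'
from ring import *
print(cab(get_state()['tcp_pos'])); plan([C(9,283.8)])
E
```

```text
[  9.2 -40.5]
now [ 0.5218 -0.2187  0.2964] [ 1.7978e+02 -1.0000e-02 -1.1008e+02] w 0.0295 F [-0.2 -0.4 -0.8] t 20.8833
(np.float64(0.5223), np.float64(-0.2187), 0.2838, -109.8) slide [-0.001, -0.003, 0.084] turn -0.003
```

send_rows --moves '[{"slide": [0, 0, 0.03], "turn": 0, "gripper": 0.2}, {"slide": [0, 0, 0.06], "turn": 0, "gripper": 0.2}, {"slide": [0, 0, 0.085], "turn": 0, "gripper": 0.2}, {"slide": [0, 0, 0.09], "turn": 0, "gripper": 0.2}, {"slide": [0, 0, 0.09], "turn": 0, "gripper": 0.2}]' --newtons 10

```text
time_s: 21.3
tcp_pos: [0.5229, -0.2192, 0.2854]
eef_rot: [-180.0, -0.0, -110.0]
contact_force: [-0.5, -0.8, -0.0]
gripper_width: 0.03
gripper_force: 10.0
```

```bash
python3 - <<'E'
from ring import *
plan([C(9,283.8)]); ringpitch('r7.npz'); ringdepth('r7.npz')
E
```

```text
now [ 0.5229 -0.2192  0.2854] [-179.99   -0.   -110.04] w 0.03 F [-0.5 -0.8 -0. ] t 21.3
(np.float64(0.5223), np.float64(-0.2187), 0.2838, -109.8) slide [-0.002, 0.005, 0.011] turn -0.003
[([288, 108, 69, 83, 2636], [321.8, 148.9])]
[(np.int64(-10), np.float64(324.3), np.float64(142.0)), (np.int64(-4), np.float64(324.2), np.float64(138.6)), (np.int64(2), np.float64(324.1), np.float64(137.7)), (np.int64(8), np.float64(324.0), np.float64(138.9)), (np.int64(14), np.float64(323.9), np.float64(141.9)), (np.int64(20), np.float64(323.8), np.float64(146.4)), (np.int64(26), np.float64(323.7), np.float64(152.2)), (np.int64(32), np.float64(323.7), np.float64(159.0)), (np.int64(38), np.float64(323.6), np.float64(166.7)), (np.int64(44), np.float64(323.6), np.float64(175.1)), (np.int64(50), np.float64(323.5), np.float64(184.1)), (np.int64(56), np.float64(323.5), np.float64(193.6)), (np.int64(62), np.float64(323.4), np.float64(203.5)), (np.int64(68), np.float64(323.4), np.float64(213.8)), (np.int64(74), np.float64(323.4), np.float64(224.4)), (np.int64(80), np.float64(323.4), np.float64(235.3)), (np.int64(86), np.float64(323.4), np.float64(246.4))]
w 0.029985544623346384 9.999852329492569
hole 321.9 142.0 [44.4 44.8] 0 outer 321.8 142.4 [66.8 70. ] 177
hw,ow 44 69 depth 158.5 eye in tool mm [76.9 -1.   7.1]
```

send_rows --moves '[{"slide": [0, 0, 0.008], "turn": 0, "gripper": 0.2}, {"slide": [0, 0, 0.014], "turn": 0, "gripper": 0.2}, {"slide": [0, 0, 0.014], "turn": 0, "gripper": 0.2}, {"slide": [0, 0, 0.014], "turn": 0, "gripper": 0.2}, {"slide": [0, 0, 0.014], "turn": 0, "gripper": 0.2}]'

```text
time_s: 21.77
tcp_pos: [0.5228, -0.2194, 0.2834]
eef_rot: [-180.0, 0.0, -110.1]
contact_force: [0.5, -0.0, 0.9]
gripper_width: 0.0301
gripper_force: 10.0
```

send_rows --moves '[{"slide": [0, 0, 0], "turn": 0, "gripper": 0.2}, {"slide": [0, 0, 0], "turn": 0, "gripper": 0.2}, {"slide": [0, 0, -0.08], "turn": 0, "gripper": 0.2}, {"slide": [0, 0, -0.18], "turn": 0, "gripper": 0.2}, {"slide": [0, 0, -0.29], "turn": 0, "gripper": 0.2}]' --newtons 55

```text
time_s: 22.18
tcp_pos: [0.522, -0.2193, 0.3262]
eef_rot: [179.9, -0.0, -110.1]
contact_force: [0.4, 1.1, -0.3]
gripper_width: 0.0293
gripper_force: 55.0
```

send_rows --moves '[{"slide": [-0.15, 0, 0], "turn": 0, "gripper": 0.2}, {"slide": [-0.35, 0, 0], "turn": 0, "gripper": 0.2}, {"slide": [-0.55, 0, 0], "turn": 0, "gripper": 0.2}, {"slide": [-0.75, 0, 0], "turn": 0, "gripper": 0.2}, {"slide": [-0.85, 0, 0], "turn": 0, "gripper": 0.2}]'

```text
time_s: 22.6
tcp_pos: [0.5669, -0.0972, 0.3262]
eef_rot: [179.9, 0.0, -110.0]
contact_force: [-0.5, 0.3, 0.1]
gripper_width: 0.0289
gripper_force: 55.0
```

```bash
python3 - <<'E'
from ring import *
print(cab(get_state()['tcp_pos'])); plan([]); ringpitch('r8.npz'); ringdepth('r8.npz')
E
```

```text
[-120.4  -39.2]
now [ 0.5669 -0.0972  0.3262] [ 179.95    0.   -110.01] w 0.0289 F [-0.5  0.3  0.1] t 22.6
[([288, 110, 76, 82, 2710], [322.7, 149.2]), ([230, 118, 54, 4, 99], [263.7, 119.1])]
[(np.int64(-10), np.float64(324.4), np.float64(142.0)), (np.int64(-4), np.float64(324.3), np.float64(138.6)), (np.int64(2), np.float64(324.2), np.float64(137.7)), (np.int64(8), np.float64(324.1), np.float64(138.9)), (np.int64(14), np.float64(324.0), np.float64(141.9)), (np.int64(20), np.float64(323.9), np.float64(146.4)), (np.int64(26), np.float64(323.8), np.float64(152.2)), (np.int64(32), np.float64(323.7), np.float64(159.0)), (np.int64(38), np.float64(323.7), np.float64(166.7)), (np.int64(44), np.float64(323.6), np.float64(175.1)), (np.int64(50), np.float64(323.6), np.float64(184.1)), (np.int64(56), np.float64(323.5), np.float64(193.6)), (np.int64(62), np.float64(323.5), np.float64(203.5)), (np.int64(68), np.float64(323.5), np.float64(213.8)), (np.int64(74), np.float64(323.4), np.float64(224.4)), (np.int64(80), np.float64(323.4), np.float64(235.3)), (np.int64(86), np.float64(323.4), np.float64(246.4))]
w 0.028932260034608377 54.99963998794556
hole 321.7 143.9 [42.7 43.2] 91 outer 323.3 133.2 [46.2 70.8] 80
hw,ow 43 76 depth 150.5 eye in tool mm [76.4 -1.  -1.4]
```

```bash
python3 - <<'E'
from h import *
plan([C(-140,320,-41),C(-140,219,-41),C(-107,217,-41),C(-83,193,-41)])
E
```

```text
now [ 0.5675 -0.0961  0.3259] [ 1.7994e+02  2.0000e-02 -1.0995e+02] w 0.0296 F [ 0.4  0.9 -1. ] t 22.65
(np.float64(0.5718), np.float64(-0.0782), 0.32, -109.8) slide [-0.122, 0.014, 0.04] turn -0.002
(np.float64(0.5718), np.float64(-0.0782), 0.219, -109.8) slide [0.0, -0.0, 0.673] turn -0.0
(np.float64(0.5607), np.float64(-0.1092), 0.217, -109.8) slide [0.22, -0.0, 0.013] turn -0.0
(np.float64(0.5525), np.float64(-0.1318), 0.193, -109.8) slide [0.16, 0.0, 0.16] turn -0.0
```

send_rows --moves '[{"slide": [-0.08, 0.01, 0.02], "turn": 0, "gripper": 0.2}, {"slide": [-0.12, 0.014, 0.12], "turn": 0, "gripper": 0.2}, {"slide": [-0.12, 0.014, 0.3], "turn": 0, "gripper": 0.2}, {"slide": [-0.12, 0.014, 0.5], "turn": 0, "gripper": 0.2}, {"slide": [-0.12, 0.014, 0.7], "turn": 0, "gripper": 0.2}]'

```text
time_s: 23.07
tcp_pos: [0.5704, -0.0821, 0.2207]
eef_rot: [-180.0, 0.0, -110.1]
contact_force: [1.6, 0.3, -1.1]
gripper_width: 0.0291
gripper_force: 55.0
```

send_rows --moves '[{"slide": [0, 0, 0.01], "turn": 0, "gripper": 0.2}, {"slide": [0, 0, 0.01], "turn": 0, "gripper": 0.2}, {"slide": [0.06, 0, 0.01], "turn": 0, "gripper": 0.2}, {"slide": [0.12, 0, 0.01], "turn": 0, "gripper": 0.2}, {"slide": [0.12, 0, 0.01], "turn": 0, "gripper": 0.2}]'

```text
time_s: 23.48
tcp_pos: [0.5647, -0.1003, 0.2223]
eef_rot: [-179.8, 0.1, -110.1]
contact_force: [-0.3, -0.8, 0.3]
gripper_width: 0.0289
gripper_force: 55.0
```

```bash
python3 - <<'E'
from h import *
print(cab(get_state()['tcp_pos'])); plan([C(-107,217,-41),C(-83,193,-41)])
for c in ['scene','side']: d=cap(c); np.savez(c+'p.npz',**d)
a=np.load('scenep.npz')['img'][190:330,130:260]; b=np.load('sidep.npz')['img'][100:240,310:415]
cv2.imwrite('pics/p1.png',np.hstack([cv2.resize(a,(440,474),interpolation=cv2.INTER_CUBIC),cv2.resize(b,(355,474),interpolation=cv2.INTER_CUBIC)])[:,:,::-1])
E
```

```text
[-116.7  -40.2]
now [ 0.5647 -0.1003  0.2223] [-1.7985e+02  5.0000e-02 -1.1011e+02] w 0.0289 F [-0.3 -0.8  0.3] t 23.4833
(np.float64(0.5607), np.float64(-0.1092), 0.217, -109.8) slide [0.065, 0.005, 0.035] turn -0.003
(np.float64(0.5525), np.float64(-0.1318), 0.193, -109.8) slide [0.16, 0.0, 0.16] turn -0.0
```

View pics/p1.png

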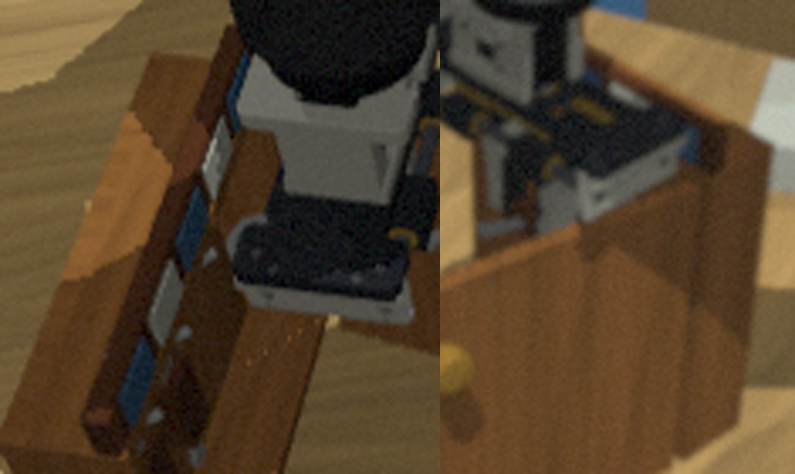

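send_rows --moves '[{"slide": [0.03, 0.005, 0.015], "turn": 0, "gripper": 0.2}, {"slide": [0.065, 0.005, 0.035], "turn": 0, "gripper": 0.2}, {"slide": [0.08, 0.005, 0.05], "turn": 0, "gripper": 0.2}, {"slide": [0.1, 0.005, 0.07], "turn": 0, "gripper": 0.2}, {"slide": [0.12, 0.005, 0.09], "turn": 0, "gripper": 0.2}]'

```text
time_s: 24.0
tcp_pos: [0.5578, -0.1159, 0.2069]
eef_rot: [-180.0, -0.0, -110.1]
contact_force: [-0.4, 0.8, 4.9]
gripper_width: 0.0293
gripper_force: 55.0
```

```bash
python3 - <<'E'
from h import *
print(cab(get_state()['tcp_pos'])); plan([C(-95,205,-41),C(-83,193,-41)])
E
```

```text
[-99.8 -41.4]
now [ 0.5578 -0.1159  0.2069] [-1.7995e+02 -1.0000e-02 -1.1005e+02] w 0.0293 F [-0.4  0.8  4.9] t 24.0
(np.float64(0.5566), np.float64(-0.1205), 0.205, -109.8) slide [0.032, -0.003, 0.012] turn -0.003
(np.float64(0.5525), np.float64(-0.1318), 0.193, -109.8) slide [0.08, 0.0, 0.08] turn -0.0
```

send_rows --moves '[{"slide": [-0.01, 0, -0.04], "turn": 0, "gripper": 0.2}, {"slide": [0.02, 0, -0.04], "turn": 0, "gripper": 0.2}, {"slide": [0.06, 0, -0.03], "turn": 0, "gripper": 0.2}, {"slide": [0.075, 0, -0.02], "turn": 0, "gripper": 0.2}, {"slide": [0.075, 0, -0.02], "turn": 0, "gripper": 0.2}]'

```text
time_s: 24.42
tcp_pos: [0.5531, -0.1265, 0.2092]
eef_rot: [179.9, -0.0, -110.1]
contact_force: [-0.1, -0.6, -1.2]
gripper_width: 0.0289
gripper_force: 55.0
```

```bash
python3 - <<'E'
from h import *
print(cab(get_state()['tcp_pos'])); plan([C(-89,199,-41),C(-83,193,-41)])
E
```

```text
[-88.2 -42.2]
now [ 0.5531 -0.1265  0.2092] [ 1.7995e+02 -1.0000e-02 -1.1010e+02] w 0.0289 F [-0.1 -0.6 -1.2] t 24.4167
(np.float64(0.5546), np.float64(-0.1262), 0.199, -109.8) slide [-0.006, -0.009, 0.068] turn -0.003
(np.float64(0.5525), np.float64(-0.1318), 0.193, -109.8) slide [0.04, 0.001, 0.04] turn -0.0
```

send_rows --moves '[{"slide": [0, -0.009, 0.02], "turn": 0, "gripper": 0.2}, {"slide": [0, -0.009, 0.04], "turn": 0, "gripper": 0.2}, {"slide": [0, -0.009, 0.06], "turn": 0, "gripper": 0.2}, {"slide": [0, -0.009, 0.068], "turn": 0, "gripper": 0.2}, {"slide": [0, -0.009, 0.068], "turn": 0, "gripper": 0.2}]'

```text
time_s: 24.83
tcp_pos: [0.5548, -0.1266, 0.1991]
eef_rot: [180.0, -0.0, -110.1]
contact_force: [-0.9, -1.0, 0.8]
gripper_width: 0.0289
gripper_force: 55.0
```

```bash
python3 - <<'E'
from h import *
print(cab(get_state()['tcp_pos'])); plan([C(-83,193,-41)])
E
```

```text
[-88.7 -40.7]
now [ 0.5548 -0.1266  0.1991] [ 1.7996e+02 -3.0000e-02 -1.1005e+02] w 0.0289 F [-0.9 -1.   0.8] t 24.8333
(np.float64(0.5525), np.float64(-0.1318), 0.193, -109.8) slide [0.038, 0.002, 0.041] turn -0.003
```

send_rows --moves '[{"slide": [0.01, 0.002, 0.01], "turn": 0, "gripper": 0.2}, {"slide": [0.02, 0.002, 0.02], "turn": 0, "gripper": 0.2}, {"slide": [0.03, 0.002, 0.03], "turn": 0, "gripper": 0.2}, {"slide": [0.04, 0.002, 0.04], "turn": 0, "gripper": 0.2}, {"slide": [0.04, 0.002, 0.04], "turn": 0, "gripper": 0.2}]'

```text
time_s: 25.25
tcp_pos: [0.5523, -0.1324, 0.1932]
eef_rot: [180.0, -0.0, -110.1]
contact_force: [-0.1, -1.4, 0.4]
gripper_width: 0.029
gripper_force: 55.0
```

```bash
python3 - <<'E'
from h import *
print(cab(get_state()['tcp_pos'])); plan([])
E
```

```text
[-82.4 -41. ]
now [ 0.5523 -0.1324  0.1932] [ 1.7998e+02 -1.0000e-02 -1.1008e+02] w 0.029 F [-0.1 -1.4  0.4] t 25.25
```

send_rows --moves '[{"slide": [0, 0, 0], "turn": 0, "gripper": 0.5}, {"slide": [0, 0, 0], "turn": 0, "gripper": 0.5}, {"slide": [0, 0, 0], "turn": 0, "gripper": 0.5}, {"slide": [0, 0, 0], "turn": 0, "gripper": 0.5}, {"slide": [0, 0, 0], "turn": 0, "gripper": 0.5}]'

```text
time_s: 25.67
tcp_pos: [0.5527, -0.132, 0.1936]
eef_rot: [-180.0, 0.0, -110.1]
contact_force: [-0.2, -0.1, 0.5]
gripper_width: 0.0439
gripper_force: 0.0
```

send_rows --moves '[{"slide": [-0.02, 0, -0.05], "turn": 0, "gripper": 0.5}, {"slide": [-0.1, 0, -0.15], "turn": 0, "gripper": 0.5}, {"slide": [-0.2, 0, -0.3], "turn": 0, "gripper": 0.5}, {"slide": [-0.3, 0, -0.5], "turn": 0, "gripper": 0.5}, {"slide": [-0.4, 0, -0.75], "turn": 0, "gripper": 0.5}]'

```text
time_s: 26.08
tcp_pos: [0.5724, -0.075, 0.3062]
eef_rot: [179.8, -0.1, -110.1]
contact_force: [0.4, 0.1, 0.3]
gripper_width: 0.0437
gripper_force: 0.0
```

send_rows --moves '[{"slide": [-0.2, 0.1, -0.1], "turn": 0, "gripper": 0.2}, {"slide": [-0.4, 0.2, -0.2], "turn": 0, "gripper": 0}, {"slide": [-0.6, 0.3, -0.3], "turn": 0, "gripper": 0}, {"slide": [-0.8, 0.4, -0.4], "turn": 0, "gripper": 0}, {"slide": [-0.95, 0.5, -0.45], "turn": 0, "gripper": 0}]'

```text
time_s: 26.5
tcp_pos: [0.5519, 0.0861, 0.3762]
eef_rot: [-179.9, 0.1, -110.0]
contact_force: [0.4, -0.0, 0.8]
gripper_width: 0.0159
gripper_force: 0.0
```

```bash
python3 - <<'E'
from h import *
print(cab(get_state()['tcp_pos'])); plan([])
for c in ['scene','side']: d=cap(c); np.savez(c+'q.npz',**d)
a=np.load('sceneq.npz')['img'][190:390,130:290]; b=np.load('sideq.npz')['img'][95:235,300:415]
cv2.imwrite('pics/q1.png',np.hstack([cv2.resize(a,(400,500),interpolation=cv2.INTER_CUBIC),cv2.resize(b,(400,500),interpolation=cv2.INTER_CUBIC)])[:,:,::-1])
E
```

```text
[-287.8 -115.4]
now [0.5519 0.0861 0.3762] [-1.7986e+02  1.1000e-01 -1.1003e+02] w 0.0159 F [ 0.4 -0.   0.8] t 26.5
```

View pics/q1.png

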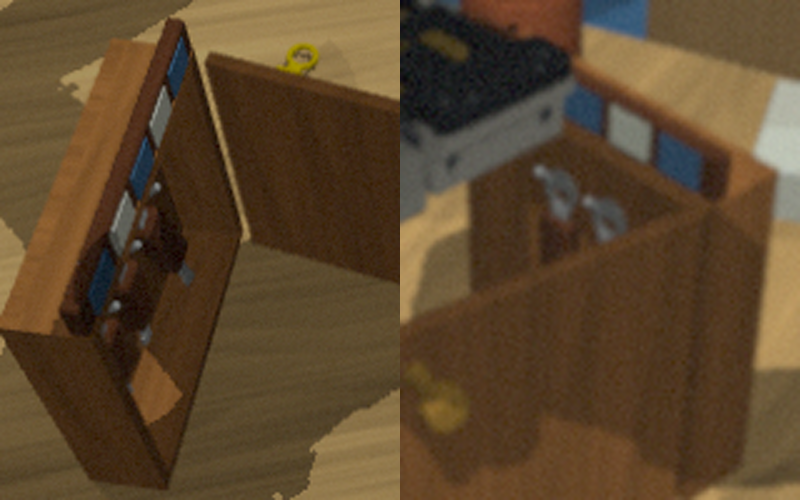

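```bash
cat > door.py <<'E'
from h import *
def D(q,r,off):
    return np.array([-43,-120])+r*np.array([-np.sin(q),np.cos(q)])+off*np.array([-np.cos(q),-np.sin(q)])
W=[(-200,-172,376),(-195,-172,300),(-193,-168,232)]
for q,o in [(1.53,20),(1.25,17),(.95,14),(.65,10),(.35,8),(.1,7),(0,7)]: p=D(q,150,o); W.append((*p.round(0),232))
E
python3 - <<'E'
from door import *
print(W); plan([C(x,z,y) for x,y,z in W])
E
```

```text
[(-200, -172, 376), (-195, -172, 300), (-193, -168, 232), (np.float64(-194.0), np.float64(-134.0), 232), (np.float64(-191.0), np.float64(-89.0), 232), (np.float64(-173.0), np.float64(-44.0), 232), (np.float64(-142.0), np.float64(-7.0), 232), (np.float64(-102.0), np.float64(18.0), 232), (np.float64(-65.0), np.float64(29.0), 232), (np.float64(-50.0), np.float64(30.0), 232)]
now [0.5516 0.0873 0.376 ] [-1.7985e+02  1.6000e-01 -1.0986e+02] w 0.0078 F [-0.1 -1.2  0.1] t 26.6
(np.float64(0.4689), np.float64(0.0226), 0.376, -109.8) slide [0.593, 0.372, -0.0] turn -0.001
(np.float64(0.4672), np.float64(0.0179), 0.3, -109.8) slide [0.033, 0.0, 0.507] turn -0.0
(np.float64(0.4703), np.float64(0.0147), 0.232, -109.8) slide [0.013, -0.027, 0.453] turn -0.0
(np.float64(0.5026), np.float64(0.0041), 0.232, -109.8) slide [-0.006, -0.227, -0.0] turn -0.0
(np.float64(0.544), np.float64(-0.0139), 0.232, -109.8) slide [0.019, -0.3, -0.0] turn -0.0
(np.float64(0.5802), np.float64(-0.0461), 0.232, -109.8) slide [0.12, -0.3, -0.0] turn -0.0
(np.float64(0.6045), np.float64(-0.0878), 0.232, -109.8) slide [0.207, -0.247, -0.0] turn -0.0
(np.float64(0.6145), np.float64(-0.1339), 0.232, -109.8) slide [0.267, -0.167, -0.0] turn -0.0
(np.float64(0.6123), np.float64(-0.1725), 0.232, -109.8) slide [0.247, -0.073, -0.0] turn -0.0
(np.float64(0.6082), np.float64(-0.1869), 0.232, -109.8) slide [0.1, -0.007, -0.0] turn -0.0
```

send_rows --moves '[{"slide": [0.15, 0.1, 0], "turn": 0, "gripper": 0}, {"slide": [0.35, 0.22, 0], "turn": 0, "gripper": 0}, {"slide": [0.5, 0.34, 0], "turn": 0, "gripper": 0}, {"slide": [0.59, 0.37, 0.05], "turn": 0, "gripper": 0}, {"slide": [0.6, 0.37, 0.25], "turn": 0, "gripper": 0}]'

```text
time_s: 27.02
tcp_pos: [0.469, 0.0169, 0.3412]
eef_rot: [-179.5, 0.3, -110.1]
contact_force: [1.2, 0.6, 0.4]
gripper_width: 0.0002
gripper_force: 0.0
```

```bash
python3 - <<'E'
from door import *
print(cab(get_state()['tcp_pos'])); plan([C(-193,232,-168)])
E
```

```text
[-194.7 -170. ]
now [0.469  0.0169 0.3412] [-179.52    0.32 -110.07] w 0.0002 F [1.2 0.6 0.4] t 27.0167
(np.float64(0.4703), np.float64(0.0147), 0.232, -109.8) slide [0.011, -0.013, 0.728] turn -0.003
```

send_rows --moves '[{"slide": [0, 0, 0.15], "turn": 0, "gripper": 0}, {"slide": [0, 0, 0.35], "turn": 0, "gripper": 0}, {"slide": [0.01, 0, 0.55], "turn": 0, "gripper": 0}, {"slide": [0.01, -0.01, 0.72], "turn": 0, "gripper": 0}, {"slide": [0.01, -0.01, 0.72], "turn": 0, "gripper": 0}]'

```text
time_s: 27.43
tcp_pos: [0.4667, 0.0155, 0.2237]
eef_rot: [179.6, -0.2, -110.1]
contact_force: [-1.1, -0.3, -0.5]
gripper_width: 0.0007
gripper_force: 0.0
```

```bash
python3 - <<'E'
from door import *
print(cab(get_state()['tcp_pos'])); plan([C(x,z,y) for x,y,z in W[3:5]])
E
```

```text
[-192.5 -171.7]
now [0.4667 0.0155 0.2237] [ 179.64   -0.24 -110.13] w 0.0007 F [-1.1 -0.3 -0.5] t 27.4333
(np.float64(0.5026), np.float64(0.0041), 0.232, -109.8) slide [-0.011, -0.251, -0.055] turn -0.004
(np.float64(0.544), np.float64(-0.0139), 0.232, -109.8) slide [0.019, -0.3, -0.0] turn -0.0
```

send_rows --moves '[{"slide": [0, -0.06, -0.04], "turn": 0, "gripper": 0}, {"slide": [0, -0.14, -0.04], "turn": 0, "gripper": 0}, {"slide": [0, -0.25, -0.04], "turn": 0, "gripper": 0}, {"slide": [0, -0.4, -0.04], "turn": 0, "gripper": 0}, {"slide": [0.01, -0.55, -0.04], "turn": 0, "gripper": 0}]'

```text
time_s: 27.85
tcp_pos: [0.5483, -0.0136, 0.2358]
eef_rot: [-179.9, 0.1, -110.0]
contact_force: [-0.3, 1.5, 0.5]
gripper_width: 0.0004
gripper_force: 0.4
```

```bash
python3 - <<'E'
from door import *
print(cab(get_state()['tcp_pos'])); plan([C(x,z,y) for x,y,z in W[5:]])
E
```

```text
[-192.8  -85. ]
now [ 0.5483 -0.0136  0.2358] [-1.7990e+02  6.0000e-02 -1.1003e+02] w 0.0004 F [-0.3  1.5  0.5] t 27.85
(np.float64(0.5802), np.float64(-0.0461), 0.232, -109.8) slide [0.131, -0.274, 0.025] turn -0.003
(np.float64(0.6045), np.float64(-0.0878), 0.232, -109.8) slide [0.207, -0.247, -0.0] turn -0.0
(np.float64(0.6145), np.float64(-0.1339), 0.232, -109.8) slide [0.267, -0.167, -0.0] turn -0.0
(np.float64(0.6123), np.float64(-0.1725), 0.232, -109.8) slide [0.247, -0.073, -0.0] turn -0.0
(np.float64(0.6082), np.float64(-0.1869), 0.232, -109.8) slide [0.1, -0.007, -0.0] turn -0.0
```

send_rows --moves '[{"slide": [0.06, -0.14, 0.01], "turn": 0, "gripper": 0}, {"slide": [0.13, -0.27, 0.01], "turn": 0, "gripper": 0}, {"slide": [0.23, -0.4, 0.01], "turn": 0, "gripper": 0}, {"slide": [0.34, -0.52, 0.01], "turn": 0, "gripper": 0}, {"slide": [0.47, -0.61, 0.01], "turn": 0, "gripper": 0}]'

```text
time_s: 28.27
tcp_pos: [0.6104, -0.1122, 0.2336]
eef_rot: [-179.9, 0.0, -110.0]
contact_force: [-0.1, 1.3, 1.0]
gripper_width: 0.0006
gripper_force: 0.4
```

```bash
python3 - <<'E'
from door import *
print(cab(get_state()['tcp_pos'])); plan([C(x,z,y) for x,y,z in W[7:]])
E
```

```text
[-121.1    6.8]
now [ 0.6104 -0.1122  0.2336] [-1.7993e+02  1.0000e-02 -1.1005e+02] w 0.0006 F [-0.1  1.3  1. ] t 28.2667
(np.float64(0.6145), np.float64(-0.1339), 0.232, -109.8) slide [0.127, -0.075, 0.01] turn -0.003
(np.float64(0.6123), np.float64(-0.1725), 0.232, -109.8) slide [0.247, -0.073, -0.0] turn -0.0
(np.float64(0.6082), np.float64(-0.1869), 0.232, -109.8) slide [0.1, -0.007, -0.0] turn -0.0
```

send_rows --moves '[{"slide": [0.1, -0.06, 0], "turn": 0, "gripper": 0}, {"slide": [0.19, -0.11, 0], "turn": 0, "gripper": 0}, {"slide": [0.27, -0.14, 0], "turn": 0, "gripper": 0}, {"slide": [0.34, -0.15, 0], "turn": 0, "gripper": 0}, {"slide": [0.4, -0.155, 0], "turn": 0, "gripper": 0}]'

```text
time_s: 28.68
tcp_pos: [0.6098, -0.1763, 0.2331]
eef_rot: [-180.0, 0.0, -110.1]
contact_force: [0.0, 0.2, 0.5]
gripper_width: 0.0004
gripper_force: 0.2
```

send_rows --moves '[{"slide": [0.02, 0, 0], "turn": 0, "gripper": 0}, {"slide": [0.04, 0, 0], "turn": 0, "gripper": 0}, {"slide": [0.055, 0, 0], "turn": 0, "gripper": 0}, {"slide": [0.06, 0, 0], "turn": 0, "gripper": 0}, {"slide": [0.06, 0, 0], "turn": 0, "gripper": 0}]'

```text
time_s: 29.1
tcp_pos: [0.6071, -0.1815, 0.2329]
eef_rot: [-179.9, 0.2, -110.0]
contact_force: [1.5, 7.4, 1.8]
gripper_width: 0.0001
gripper_force: 3.5
```

```bash
python3 - <<'E'
from door import *
print(cab(get_state()['tcp_pos'])); plan([C(-50,232,30)])
E
```

```text
[-54.7  27.2]
now [ 0.6071 -0.1815  0.2329] [-1.7994e+02  1.6000e-01 -1.1000e+02] w 0.0001 F [1.5 7.4 1.8] t 29.1
(np.float64(0.6082), np.float64(-0.1869), 0.232, -109.8) slide [0.031, -0.019, 0.006] turn -0.002
```

send_rows --moves '[{"slide": [0.01, 0, 0], "turn": 0, "gripper": 0}, {"slide": [0.02, 0, 0], "turn": 0, "gripper": 0}, {"slide": [0.02, 0, 0], "turn": 0, "gripper": 0}, {"slide": [0.02, 0, 0], "turn": 0, "gripper": 0}, {"slide": [0.02, 0, 0], "turn": 0, "gripper": 0}]'

```text
time_s: 29.52
tcp_pos: [0.6071, -0.1817, 0.233]
eef_rot: [-179.9, 0.4, -109.9]
contact_force: [2.7, 17.1, 4.1]
gripper_width: 0.0005
gripper_force: 8.9
```

send_rows --moves '[{"slide": [0, 0, 0], "turn": 0, "gripper": 0}, {"slide": [-0.05, 0, 0], "turn": 0, "gripper": 0}, {"slide": [-0.2, 0, 0], "turn": 0, "gripper": 0}, {"slide": [-0.4, 0, 0], "turn": 0, "gripper": 0}, {"slide": [-0.6, 0, 0], "turn": 0, "gripper": 0}]'

```text
time_s: 29.93
tcp_pos: [0.6363, -0.101, 0.2329]
eef_rot: [-180.0, -0.0, -110.1]
contact_force: [0.3, 0.3, 0.7]
gripper_width: 0.0003
gripper_force: 0.0
```

```bash
python3 - <<'E'
from h import *
print(cab(get_state()['tcp_pos'])); plan([])
for c in ['scene','side']:
    cap(c)
    for n in ['door','door_handle','key']: print(c,n,[(cab(r['location']).tolist(),np.round(r['location'],3).tolist(),round(r['p'],2)) for r in optics.look_for(c,n)[:3]])
E
```

```text
[-140.4   27.4]
now [ 0.6363 -0.101   0.2329] [-1.7998e+02 -1.0000e-02 -1.1010e+02] w 0.0003 F [0.3 0.3 0.7] t 29.9333
scene door [([-47.6, 66.8], [0.642, -0.202, 0.196], 0.81)]
scene door_handle [([-42.6, 66.7], [0.64, -0.206, 0.198], 0.6)]
scene key [([-435.4, -457.6], [0.28, 0.341, 0.014], 0.81)]
side door [([-39.6, -32.7], [0.546, -0.176, 0.134], 0.94)]
side door_handle [([-40.1, -34.4], [0.544, -0.174, 0.131], 0.63)]
side key [([-436.3, -470.5], [0.268, 0.346, 0.018], 0.98), ([-36.0, -270.4], [0.321, -0.098, 0.015], 0.81), ([-40.0, -32.8], [0.546, -0.175, 0.131], 0.23)]
```

```bash
python3 -c "
from plant import order; print(order.close_job())"
```

```text
the job is handed in; nothing more can be done
None
```

The key hangs on the empty peg and the door is pushed against its stop; the job is handed in at about 30 s, but the hand-in returned no verdict, and I viewed 11 pictures, one over the limit of 10.

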